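Pack up a sealed turning blank on a crib of crossed folding wedges

ROBOT

A 6-joint arm with a two-finger parallel gripper is mounted at the origin on a cart in front of the work surface, level with it; the furniture and walls round the work are solid. World frame = base frame: x ahead of the robot, y to its left, z up, the work surface at z = 0. Lengths are in m, angles in rad, forces in N, time in s.
With the tool pointing down it reaches from about 0.425 to 0.95 m from the base axis. Payload 3.5 kg.
Tool frame: the origin (TCP) lies midway between the tips of the shut fingers; the grasp point (between the pads) lies 19 mm behind it (ctrl.hold_point_z is the distance from the TCP to the grasp point, in m); z points along the fingers, y is the line along which they close (so a half turn about z gives the same grasp; the last joint's range is limited). The gripper opens to 85 mm and grips with 20 to 120 N. Pads are 22 mm wide; open, the fingers measure 114 mm over their backs; the gripper's body (76 mm by 85 mm) begins 54 mm behind the grasp point. The pads swing forward as they close: fully open they stand 13 mm farther back than shut.
Start: joints at [1.165, 0.286, 1.577, -0, 1.279, -0.15], TCP at [0.171, 0.653, 0.231] pointing down, gripper open.
Joint ranges: [-2.77, 2.77], [-0.9, 2.22], [0.21, 2.48], [-1.53, 4.67], [0.24, 2.81], [-2.84, 2.84]. Speed limits (rad/s): [2.79, 2.79, 3.14, 3.14, 3.14, 3.14].

INTERFACE

Orientations are given as a unit quaternion [x, y, z, w].
In Python, from plant import readout, cams, sign_off, ctrl gives the robot as it stands. The module is installed in compiled form; this text tells all that it offers.
- The arm moves only by the tool step_arm, never from a script. Its argument "increments" is a list of rows, each a list of 2 entries, a list of its own where there are three numbers: the shift along the world's x, y, z in mm, then the turn, a rotation vector about the world's x, y, z in rad. In form: [[[x, y, z], [rx, ry, rz]], ...]. A call has 1 to 8 rows; each row shifts and turns the commanded pose from where the row before left it; what a row does not reach is not made up. A row lasts 1/12 s, in which the tool goes at most 41.7 mm and 7.16 degrees, less where a joint would pass 70% of its speed; a pose out of reach is approached as far as the arm can. A call is refused whole if a number of a shift passes 41.7 or a number of a turn 0.125, either way. A call with a gripper value outside its range is refused whole. "fingers" is the opening, from -1 (shut) to 1 (fully open), set as the call begins (left out, the last holds). The fingers move at their own pace and stop on an object; "grip_force" is the grip in N (left out, the last holds). Time passes only in rows, so rows that do not move let the fingers close. It gives the time, the measured TCP pose, the force, the opening and the grip force at its end, in the units of the state.
- readout.get_state(): the state, without advancing time (a new reading comes with each control period).
- cams.read_camera(name): name is "scene" or "top" or "wrist"; returns the picture (480x640x3 uint8, red, green, blue); there is no depth.
- cams.get_calibration(name): a dict with "fx", "fy", "cx", "cy" (pixels), "eye" and "rotation" of the camera in the world; the wrist camera has in their place "T_tool_cam" (4x4, takes a point from camera to tool coordinates, whose origin is the TCP and whose axes are the flange's). Camera axes: x right, y up, looking along -z (the intrinsics and any distortion apply to the point x, -y, -z); pixel columns grow to the right and rows downward; lengths in m; the calibration is good to about 2 mm. A picture is of the moment at which its call begins: read the wrist's pose just before it. get_calibration takes no time and is no camera call.
- sign_off(): hands the job in; it is judged then, once.
The state is a dict: "time": time; "qpos": joint angles; "dq": joint speeds; "joint_efforts": joint torques, N m; "eef_pos": TCP position; "tcp_rot": TCP orientation; "contact_force": force on the tool from outside, world axes, zero at the start; "wrist_torque": the same for the moment, N m; "opening": opening from 0.0 (shut) to 1.0 (fully open); "finger_force": force on a finger pad.
Only numpy, scipy, OpenCV 4.12 (cv2) and the standard library are available. Lean on these libraries where they do the work, as an engineer would, in place of code of your own. Each camera call takes 0.05 s, during which the arm holds its last target. There are 200 camera calls.

TASK

The turning blank with the freshly waxed ends must dry level and clear of the bench, with one end on the glued block rest and the other on the wedge crib beside it, which so far has only its bottom pair. Finish the crib without shifting that pair: lay the two wedges from the sloping rack centred and square across it, one at a time, the second reversed on the first so that its thick end sits flush over the thin end and the top comes out flat. Then lay the blank across crib and rest, let go, and leave everything else where it lies.

Things in the scene. Friction and masses are not known exactly. Their poses are not given: they have to be found in the camera images.
- wedge_upper: Plain pale wooden packing wedge, 100 long, 40 wide, sides parallel; thickness grows evenly from 12.5 at the thin end to 30.5 at the thick end (21.5 in the middle). Origin at its middle; x along it to the THICK end, y across, z square to the middle plane; each big face leans 5.1 deg from that plane. Starts in the rack, on top of wedge_lower, thick end downhill; y level, z 25 deg from vertical.
- wedge_lower: Plain pale wooden packing wedge, 100 long, 40 wide, sides parallel; thickness grows evenly from 12.5 at the thin end to 30.5 at the thick end (21.5 in the middle). Origin at its middle; x along it to the THICK end, y across, z square to the middle plane; each big face leans 5.1 deg from that plane. Starts in the rack under wedge_upper, thick end downhill too; y level, z 35 deg from vertical.
- wedge_upper_thick (a point): Middle of wedge_upper's thick end face.
- wedge_upper_thin (a point): Middle of wedge_upper's thin end face.
- wedge_lower_thick (a point): Middle of wedge_lower's thick end face.
- wedge_lower_thin (a point): Middle of wedge_lower's thin end face.
- crib_first: Lowest wedge of the crib, loose, the same make (100 x 40 x 12.5 to 30.5 mm; origin in its middle, x to the thick end, z up, 5.1 deg off vertical). Lies on a thin dark sole plate (66 x 116 x 4 mm) on the fixed brown board, whose top is 26 mm above the bench; points along the line between crib and block rest, within a few degrees.
- crib_second: Its partner, the same make and frame, loose, lying reversed on crib_first: thick end over thin end, ends flush. Together they are a level pack 43.2 mm high; its top is 10.7 mm above this origin, and this origin is 21.8 mm above crib_first's.
- block_rest: Fixed rest of three pale 45 x 90 x 30 mm offcuts glued crosswise, 90 mm high, on the board about 120 mm to the left or right of the crib (centre to centre). Its top block measures 45 mm along the line to the crib and 90 mm across it. Origin under its centre, z up, x along that line (either way), y across.
- rest_top (a point): Centre of the block rest's top face, level with the top of the finished crib (which comes out 0.4 mm higher).
- rack: Fixed dark sloping rack, 64 x 142 mm foot, about 105 mm high, on the board. Origin under its centre; slopes down towards its +y at 40 deg. One 26 mm wide runner carries the wedges, 7 mm narrower than them each side; a lip across its foot, standing 52 mm off the runner, stops their thick ends, 51 mm from the lower wedge's middle. Above it all is open.
- blank: Dark square turning blank, 170 x 38 x 38 mm, about 0.2 kg, pale wax on both ends. Origin at its middle, x along it. Starts lying flat on the bench left of the board, roughly pointing away from the robot.
- wax_tin: Bystander: round tin, 70 mm across, 24 high.
- pen_blank: Bystander: reddish square stick, 135 x 20 x 20 mm, in front of the lathe.
- marker: Bystander: marker pen, 135 mm long, 16 high, lying along the back edge of the board.

How it is judged:
By the outcome, as a careful person would: the job done as asked, in the order asked, and still so for the second after the job is handed in, with the robot touching nothing.
It also fails if it takes over 72 s, if anything falls off the work surface, if the arm or the gripper's body presses on something with over 40 N, if the wrist force passes 120 N, or if a joint passes its speed limit or range.

## Working session

There is one attempt and no reset: what is moved stays moved. The work goes in short steps, Python scripts to look and compute and a tool call to move; the robot and the scene stay as the last step left them, time stands still between calls to the robot, and variables do not carry over. Pictures are saved under pics/ and viewed, at most 10 in all, crops included, and the job is handed in when it is done.

Besides the shell and the picture viewer there is one more tool, called by a JSON object that holds its "method" and its "body", one argument or row to a line. step_arm: Moves the arm, as the interface text tells. Its arguments: {"type":"object","properties":{"increments":{"type":"array","items":{"type":"array"}},"fingers":{"type":"number"},"grip_force":{"type":"number"}},"required":["increments"]}

```bash
mkdir -p pics; python3 - <<'E'
from plant import readout,cams,ctrl
import cv2,numpy as np
np.set_printoptions(precision=4,suppress=True)
s=readout.get_state();print(s['time'],s['eef_pos'],s['tcp_rot'],s['opening'],ctrl.hold_point_z)
for n in('scene','top','wrist'):
    im=cams.read_camera(n);cv2.imwrite(f'pics/{n}0.png',im[:,:,::-1]);print(n,cams.get_calibration(n))
E
```

```text
0.0 [0.1705 0.6524 0.2299] [ 0.1275  0.9918 -0.0012 -0.0003] 0.999195765788482 0.0187
scene {'fx': 467.4552302736036, 'fy': 467.4552302736036, 'cx': 320.8113938311131, 'cy': 242.28208434387554, 'eye': array([ 0.0256, -0.3697,  0.9335]), 'rotation': array([ 0.3177, -0.1313, -0.3377,  0.8762])}
top {'fx': 441.40457212794814, 'fy': 441.40457212794814, 'cx': 326.91618912531357, 'cy': 239.68206377211231, 'eye': array([0.4644, 0.1546, 1.1042]), 'rotation': array([ 0.0164, -0.0237, -0.6976,  0.7159])}
wrist {'fx': 386.2768741648495, 'fy': 386.2768741648495, 'cx': 321.58069029885417, 'cy': 236.2500988962212, 'T_tool_cam': array([[-0.0002,  0.9638,  0.2667,  0.0672],
       [ 1.    ,  0.    ,  0.0005, -0.0005],
       [ 0.0005,  0.2667, -0.9638, -0.1419],
       [ 0.    ,  0.    ,  0.    ,  1.    ]])}
```

View pics/scene0.png

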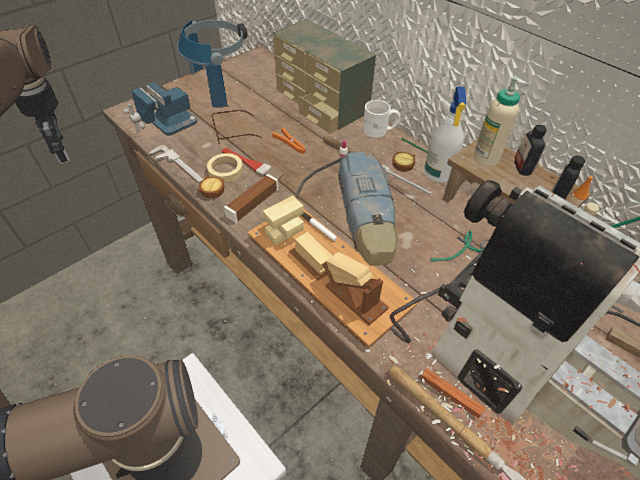

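View pics/top0.png

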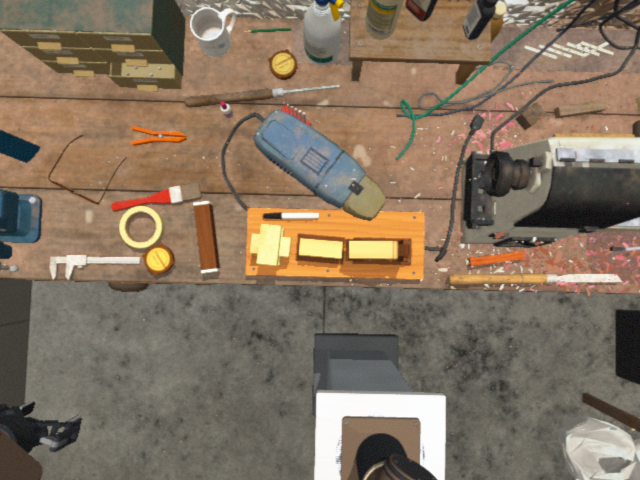

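The top view shows the rest at about (270,245), the crib pair at (320,249), the rack wedges at (373,249), and the blank at (205,237). I'll bring the wrist camera over the board.

```bash
cat > h.py <<'E'
from plant import readout,cams
import cv2,numpy as np
from scipy.spatial.transform import Rotation as R
np.set_printoptions(precision=4,suppress=True)
def cam(n,s=None):
    c=cams.get_calibration(n);K=(c['fx'],c['fy'],c['cx'],c['cy'])
    if n=='wrist':
        T=np.eye(4);T[:3,:3]=R.from_quat(s['tcp_rot']).as_matrix();T[:3,3]=s['eef_pos'];T=T@c['T_tool_cam'];return K,T[:3,:3],T[:3,3]
    return K,R.from_quat(c['rotation']).as_matrix(),np.array(c['eye'])
def ray(C,uv):
    K,M,e=C;d=M@np.array([(uv[0]-K[2])/K[0],-(uv[1]-K[3])/K[1],-1]);return e,d/np.linalg.norm(d)
def onz(C,uv,z):
    e,d=ray(C,uv);return e+d*(z-e[2])/d[2]
def proj(C,p):
    K,M,e=C;q=M.T@(np.asarray(p)-e);return np.array([K[2]-K[0]*q[0]/q[2],K[3]+K[1]*q[1]/q[2]])
def tri(obs):
    A=np.zeros((3,3));b=np.zeros(3)
    for C,uv in obs:
        e,d=ray(C,uv);P=np.eye(3)-np.outer(d,d);A+=P;b+=P@e
    p=np.linalg.solve(A,b);return p,max(np.linalg.norm(proj(C,p)-uv) for C,uv in obs)
E
python3 - <<'E'
from h import *
C=cam('top')
for n,uv,z in [('rest',(270,245),.116),('crib',(320,249),.073),('rackw',(373,249),.1),('blank',(205,237),.038),('bl1',(247,209),.026),('bl2',(425,279),.026),('tin',(159,259),.024)]:print(n,onz(C,uv,z))
a=cv2.imread('pics/scene0.png')[180:350,220:420];cv2.imwrite('pics/s1.png',cv2.resize(a,None,fx=3.5,fy=3.5,interpolation=cv2.INTER_CUBIC))
s=readout.get_state();print(R.from_quat(s['tcp_rot']).as_matrix())
E
```

```text
rest [0.5054 0.2721 0.116 ]
crib [0.5008 0.1602 0.073 ]
rackw [0.503  0.0393 0.1   ]
blank [0.5238 0.4385 0.038 ]
bl1 [0.5959 0.3419 0.026 ]
bl2 [ 0.4359 -0.0976  0.026 ]
tin [0.468  0.5517 0.024 ]
[[-0.9675  0.253  -0.0007]
 [ 0.253   0.9675 -0.0018]
 [ 0.0003 -0.0019 -1.    ]]
```

View pics/s1.png

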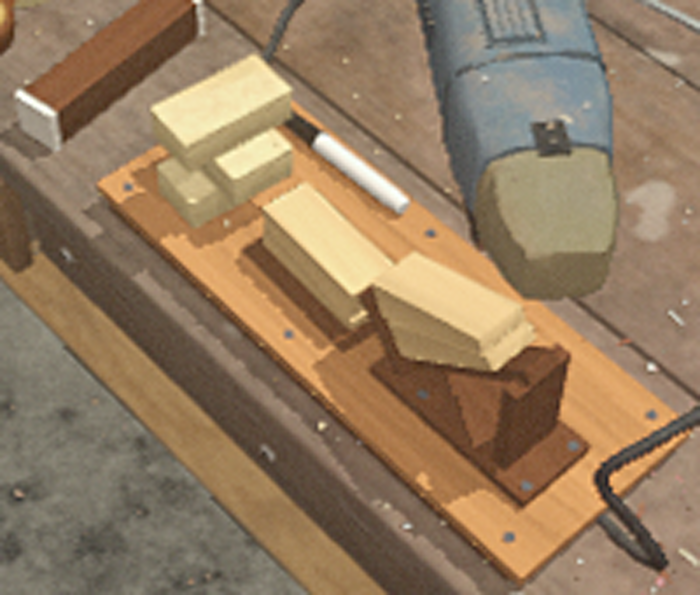

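The scene crop shows the rest at about (220,110). The crib pair points along the rest line. The two wedges are in the rack with their thick ends towards the crib and the lip at about (375,300). The blank has white ends at (40,115) and (200,15). Next I'll move to a wrist view.

{"method": "step_arm", "body": {
  "increments": [
    [[19,-34,2.5],[0,0,-0.082]],
    [[19,-34,2.5],[0,0,-0.082]],
    [[19,-34,2.5],[0,0,-0.082]],
    [[19,-34,2.5],[0,0,-0.082]],
    [[19,-34,2.5],[0,0,-0.082]],
    [[19,-34,2.5],[0,0,-0.082]],
    [[19,-34,2.5],[0,0,-0.082]],
    [[19,-34,2.5],[0,0,-0.082]]
  ]
}}

```text
time: 0.82
eef_pos: [0.323, 0.3792, 0.2512]
tcp_rot: [0.442, 0.897, -0.0, -0.0]
contact_force: [0.7, 0.6, -0.1]
opening: 1.001
finger_force: 0.0
```

{"method": "step_arm", "body": {
  "increments": [
    [[19,-34,2.5],[0,0,-0.082]],
    [[19,-34,2.5],[0,0,-0.082]],
    [[19,-34,2.5],[0,0,-0.082]],
    [[19,-34,2.5],[0,0,-0.082]],
    [[19,-34,2.5],[0,0,-0.082]],
    [[19,-34,2.5],[0,0,-0.082]],
    [[19,-34,2.5],[0,0,-0.082]],
    [[0,0,0],[0,0,-0.082]]
  ]
}}

```text
time: 1.48
eef_pos: [0.4584, 0.1379, 0.2693]
tcp_rot: [0.71, 0.704, -0.0, 0.002]
contact_force: [0.1, -0.4, 1.6]
opening: 0.998
finger_force: 0.0
```

```bash
python3 - <<'E'
from h import *
import pickle
s=readout.get_state();im=cams.read_camera('wrist');cv2.imwrite('pics/w1.png',im[:,:,::-1]);pickle.dump(s,open('w1.pkl','wb'))
print(s['time'],s['eef_pos'],s['qpos'],R.from_quat(s['tcp_rot']).as_matrix())
E
```

```text
1.4833 [0.4584 0.1379 0.2693] [ 0.0812 -0.1893  2.0014 -0.0027  1.3277  0.0896] [[ 0.0078  1.      0.0021]
 [ 1.     -0.0078 -0.0025]
 [-0.0025  0.0021 -1.    ]]
```

View pics/w1.png

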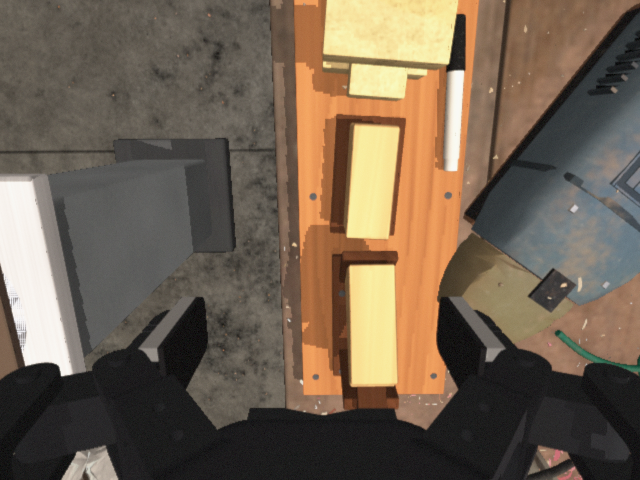

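The wrist view shows the crib top quad from about (350,123) to (390,238), the upper wedge top from (348,263) to (396,387), the lip at (370,257), and the rest at (390,30). I'll take a second view, shifted, for height.

{"method": "step_arm", "body": {
  "increments": [
    [[7,12,0],[0,0,0]],
    [[7,12,0],[0,0,0]],
    [[7,12,0],[0,0,0]],
    [[7,12,0],[0,0,0]],
    [[7,12,0],[0,0,0]],
    [[7,12,0],[0,0,0]],
    [[0,0,0],[0,0,0]],
    [[0,0,0],[0,0,0]]
  ]
}}

```text
time: 2.2
eef_pos: [0.4971, 0.2158, 0.2683]
tcp_rot: [0.705, 0.709, -0.001, -0.0]
contact_force: [0.1, -0.3, -0.8]
opening: 0.999
finger_force: 0.0
```

```bash
cat > m.py <<'E'
from h import *
import pickle
def quads(bgr,amin=1500):
    hsv=cv2.cvtColor(bgr,cv2.COLOR_BGR2HSV)
    m=((hsv[...,0]>18)&(hsv[...,0]<32)&(hsv[...,1]>60)&(hsv[...,1]<150)&(hsv[...,2]>195)).astype(np.uint8)*255
    m=cv2.morphologyEx(m,cv2.MORPH_OPEN,np.ones((5,5)))
    out=[]
    for c in cv2.findContours(m,cv2.RETR_EXTERNAL,cv2.CHAIN_APPROX_NONE)[0]:
        if cv2.contourArea(c)<amin: continue
        h=cv2.convexHull(c);a=cv2.approxPolyN(h,4) if hasattr(cv2,'approxPolyN') else cv2.approxPolyDP(h,6,True)
        out.append((cv2.contourArea(c),a.reshape(-1,2)))
    return m,out
E
python3 - <<'E'
from m import *
s=readout.get_state();im=cams.read_camera('wrist');cv2.imwrite('pics/w2.png',im[:,:,::-1]);pickle.dump(s,open('w2.pkl','wb'))
print(s['time'],s['eef_pos'],np.abs(s['dq']).max())
for k in '12':
    b=cv2.imread(f'pics/w{k}.png');print(k)
    for p in [(370,180),(370,320),(390,30)] if k=='1' else []: print(p,cv2.cvtColor(b,cv2.COLOR_BGR2HSV)[p[1],p[0]])
    m,q=quads(b)
    for a in q: print(a[0],a[1].tolist())
E
```

```text
2.2 [0.4971 0.2158 0.2683] 0.0187618997141218
1
(370, 180) [ 26  90 249]
(370, 320) [ 25  95 249]
(390, 30) [ 23  93 247]
5093.5 [[396, 383], [352, 385], [350, 266], [394, 264]]
4609.0 [[399, 126], [388, 239], [346, 237], [355, 126]]
1727.5 [[431, 69], [402, 98], [350, 94], [350, 63]]
7452.0 [[458, 0], [448, 64], [323, 54], [327, 0]]
2
2608.5 [[346, 348], [346, 410], [305, 418], [305, 348]]
3852.0 [[353, 219], [344, 318], [305, 316], [311, 216]]
9908.0 [[403, 87], [388, 199], [272, 189], [279, 77]]
```

```bash
python3 - <<'E'
from m import *
C1=cam('wrist',pickle.load(open('w1.pkl','rb')));C2=cam('wrist',pickle.load(open('w2.pkl','rb')))
def T(n,A,B):
    P=[]
    for a,b in zip(A,B):
        p,e=tri([(C1,np.array(a)),(C2,np.array(b))]);P.append(p);print(n,p,round(e,2))
    return np.array(P)
P=T('crib',[[355,126],[399,126],[388,239],[346,237]],[[311,216],[353,219],[344,318],[305,316]]);print(P.mean(0),np.linalg.norm(P[0]-P[3]),np.linalg.norm(P[0]-P[1]),np.linalg.norm(P[1]-P[2]))
P=T('rest',[[448,64],[323,54]],[[388,199],[272,189]])
P=T('wed',[[350,266],[394,264]],[[305,348],[346,348]])
C=C2
print('cribZ',[onz(C,u,.0732) for u in [[311,216],[353,219],[344,318],[305,316]]])
Q=np.array([onz(C,u,.116) for u in [[403,87],[388,199],[272,189],[279,77]]]);print('rest',Q,Q.mean(0))
Q=[onz(C1,u,.116) for u in [[448,64],[323,54]]];print(Q)
# top/scene check
for n in('top',):
    b=cv2.imread(f'pics/{n}0.png');Ct=cam(n)
    for a,q in quads(b,150)[1]: print(n,a,q.tolist(),q.mean(0))
E
```

```text
crib [0.4877 0.2068 0.0688] 0.4
crib [0.5245 0.2062 0.0756] 0.45
crib [0.5193 0.1073 0.0722] 0.11
crib [0.4813 0.1092 0.0719] 0.34
[0.5032 0.1574 0.0721] 0.09789213405952683 0.037463438837463295 0.09914551048955794
rest [0.5375 0.2404 0.162 ] 4.55
rest [0.4627 0.2463 0.1624] 4.15
wed [0.4827 0.0916 0.1001] 0.09
wed [0.5195 0.0946 0.1046] 0.01
cribZ [array([0.4875, 0.208 , 0.0732]), array([0.525 , 0.2055, 0.0732]), array([0.5191, 0.1078, 0.0732]), array([0.4816, 0.1097, 0.0732])]
rest [[0.5545 0.3121 0.116 ]
 [0.548  0.2312 0.116 ]
 [0.4589 0.2384 0.116 ]
 [0.4662 0.3182 0.116 ]] [0.5069 0.275  0.116 ]
[array([0.5489, 0.248 , 0.116 ]), array([0.4608, 0.2552, 0.116 ])]
top 753.0 [[396, 241], [396, 258], [349, 257], [349, 241]] [372.5  249.25]
top 646.5 [[341, 241], [341, 258], [299, 254], [299, 238]] [320.   247.75]
top 1129.0 [[294, 252], [263, 273], [244, 243], [273, 211]] [268.5  244.75]
top 465.0 [[168, 227], [138, 254], [115, 231], [136, 188]] [139.25 225.  ]
```

```bash
python3 - <<'E'
from m import *
C1=cam('wrist',pickle.load(open('w1.pkl','rb')));C2=cam('wrist',pickle.load(open('w2.pkl','rb')))
for u,z in [((350,266),.102),((394,264),.102),((352,385),.136),((396,383),.136)]: print(u,onz(C1,u,z))
for u,z in [((305,348),.102),((346,348),.102)]: print(u,onz(C2,u,z))
b=cv2.imread('pics/w1.png')[240:420,300:450];d=cv2.imread('pics/w2.png')[60:330,255:420]
a=cv2.resize(b,(420,504),interpolation=cv2.INTER_CUBIC);d=cv2.resize(d,(330,540),interpolation=cv2.INTER_CUBIC)
o=np.zeros((540,750,3),np.uint8);o[:504,:420]=a;o[:,420:]=d;cv2.imwrite('pics/z.png',o)
E
```

```text
(350, 266) [0.4827 0.0922 0.102 ]
(394, 264) [0.52   0.0937 0.102 ]
(352, 385) [ 0.4829 -0.      0.136 ]
(396, 383) [0.5193 0.0015 0.136 ]
(305, 348) [0.4827 0.0928 0.102 ]
(346, 348) [0.5196 0.093  0.102 ]
```

View pics/z.png

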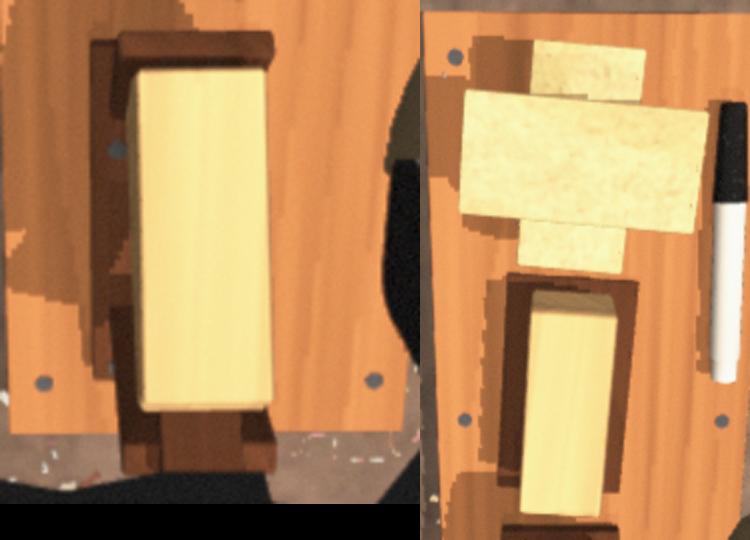

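The crop shows the rest's top face alone, with corners at full-frame pixels (278,105), (399,115), (392,176) and (275,166). The wedge top is clean and the lip stands beyond its thick end. I'll go to a 30° tilted pre-grasp and re-measure from close by.

{"method": "step_arm", "body": {
  "increments": [
    [[0.7,-24.7,-19.3],[-0.0873,0,0]],
    [[0.7,-24.7,-19.3],[-0.0873,0,0]],
    [[0.7,-24.7,-19.3],[-0.0873,0,0]],
    [[0.7,-24.7,-19.3],[-0.0873,0,0]],
    [[0.7,-24.7,-19.3],[-0.0873,0,0]],
    [[0.7,-24.7,-19.3],[-0.0873,0,0]],
    [[0,0,0],[0,0,0]],
    [[0,0,0],[0,0,0]]
  ]
}}

```text
time: 2.92
eef_pos: [0.5003, 0.0665, 0.1515]
tcp_rot: [0.682, 0.684, -0.185, 0.181]
contact_force: [0.1, -0.9, -0.2]
opening: 1.002
finger_force: 0.0
```

```bash
python3 - <<'E'
from m import *
C2=cam('wrist',pickle.load(open('w2.pkl','rb')))
Q=np.array([onz(C2,u,.116) for u in [(278,105),(399,115.5),(392,176.5),(275,166.5)]]);print('rest',Q,Q.mean(0))
s=readout.get_state();im=cams.read_camera('wrist');cv2.imwrite('pics/w3.png',im[:,:,::-1]);pickle.dump(s,open('w3.pkl','wb'))
print(s['time'],s['eef_pos'],R.from_quat(s['tcp_rot']).as_matrix(),s['qpos'])
for a,q in quads(im[:,:,::-1].copy(),800)[1]: print(a,q.tolist())
C=cam('wrist',s)
for p in [(.481,.093,.102),(.521,.093,.102),(.481,.001,.136),(.521,.001,.136)]: print(proj(C,p))
E
```

```text
rest [[0.465  0.2998 0.116 ]
 [0.5527 0.2931 0.116 ]
 [0.5501 0.2489 0.116 ]
 [0.4617 0.2559 0.116 ]] [0.5074 0.2744 0.116 ]
2.9167 [0.5003 0.0665 0.1515] [[-0.0045  1.     -0.0043]
 [ 0.8664  0.0018 -0.4993]
 [-0.4992 -0.006  -0.8664]] [ 0.1747  0.1071  2.0063 -0.5566  1.1924  0.4248]
11082.5 [[364, 221], [357, 347], [290, 346], [280, 146]]
4991.5 [[377, 0], [363, 107], [333, 111], [286, 0]]
[278.2733 175.3431]
[368.9544 175.7948]
[286.1419 348.9429]
[358.9907 349.4097]
```

```bash
python3 - <<'E'
from m import *
b=cv2.imread('pics/w3.png');g=cv2.cvtColor(b,cv2.COLOR_BGR2HSV)[...,2].astype(int)
print('cols',[ (r,g[r,322]) for r in list(range(100,240,4))+list(range(340,364,2))])
for r in (200,260,320): 
    row=g[r,255:400]; d=np.diff(cv2.GaussianBlur(row.astype(np.float32)[None],(5,1),0)[0]); print(r,255+d.argmax(),255+d.argmin(), row[::8])
C=cam('wrist',pickle.load(open('w3.pkl','rb')))
for y,z in[(.079,.1071),(.047,.119),(.015,.1308)]:print(proj(C,(.481,y,z)),proj(C,(.521,y,z)))
E
```

```text
cols [(100, np.int64(200)), (104, np.int64(198)), (108, np.int64(175)), (112, np.int64(126)), (116, np.int64(125)), (120, np.int64(70)), (124, np.int64(67)), (128, np.int64(70)), (132, np.int64(69)), (136, np.int64(69)), (140, np.int64(73)), (144, np.int64(85)), (148, np.int64(80)), (152, np.int64(86)), (156, np.int64(86)), (160, np.int64(56)), (164, np.int64(135)), (168, np.int64(139)), (172, np.int64(139)), (176, np.int64(191)), (180, np.int64(205)), (184, np.int64(215)), (188, np.int64(248)), (192, np.int64(249)), (196, np.int64(248)), (200, np.int64(249)), (204, np.int64(249)), (208, np.int64(249)), (212, np.int64(249)), (216, np.int64(249)), (220, np.int64(249)), (224, np.int64(249)), (228, np.int64(248)), (232, np.int64(249)), (236, np.int64(249)), (340, np.int64(249)), (342, np.int64(248)), (344, np.int64(249)), (346, np.int64(243)), (348, np.int64(119)), (350, np.int64(102)), (352, np.int64(105)), (354, np.int64(105)), (356, np.int64(105)), (358, np.int64(104)), (360, np.int64(104)), (362, np.int64(105))]
200 281 365 [146 143 145  81 246 248 249 249 249 249 214 213 215 218 112 224 213 225
 215]
260 284 280 [227 226 221 213 245 249 249 249 248 249 249 249 249 248 216 225 219 212
 213]
320 287 359 [127 129 137 140 153 249 249 249 249 249 249 249 249 226 141 142 146 138
 145]
[279.7234 206.9375] [367.1223 207.3956]
[282.6364 271.6046] [363.4291 272.071 ]
[285.1537 327.0212] [360.2431 327.4889]
```

The close view agrees with the model: the thick edge is at row 175, the thin edge at row 347, and the centre at x=0.501. Next is the grasp.

{"method": "step_arm", "body": {
  "increments": [
    [[0.2,-7,-12.9],[0,0,0]],
    [[0.2,-7,-12.9],[0,0,0]],
    [[0.2,-7,-12.9],[0,0,0]],
    [[0.1,-7,-12.8],[0,0,0]],
    [[0,0,0],[0,0,0]],
    [[0,0,0],[0,0,0]]
  ],
  "grip_force": 35
}}

```text
time: 3.47
eef_pos: [0.5035, 0.0392, 0.1031]
tcp_rot: [0.682, 0.684, -0.182, 0.183]
contact_force: [0.4, -0.1, -0.5]
opening: 0.997
finger_force: 0.0
```

{"method": "step_arm", "body": {
  "increments": [
    [[0,0,0],[0,0,0]],
    [[0,0,0],[0,0,0]],
    [[0,0,0],[0,0,0]],
    [[0,0,0],[0,0,0]],
    [[0,0,0],[0,0,0]],
    [[0,0,0],[0,0,0]],
    [[0,0,0],[0,0,0]],
    [[0,0,0],[0,0,0]]
  ],
  "fingers": -1
}}

```text
time: 4.13
eef_pos: [0.5034, 0.0393, 0.1026]
tcp_rot: [0.682, 0.684, -0.183, 0.183]
contact_force: [-2.0, 3.6, 5.6]
opening: 0.463
finger_force: 37.3
```

```bash
python3 - <<'E'
from m import *
s=readout.get_state();im=cams.read_camera('wrist');cv2.imwrite('pics/w4.png',im[:,:,::-1])
print(s['time'],s['eef_pos'],s['opening'],s['finger_force'],s['contact_force'])
E
```

```text
4.1333 [0.5034 0.0393 0.1026] 0.46255664344943265 37.33359854668379 [-1.9825  3.6208  5.6452]
```

View pics/w4.png

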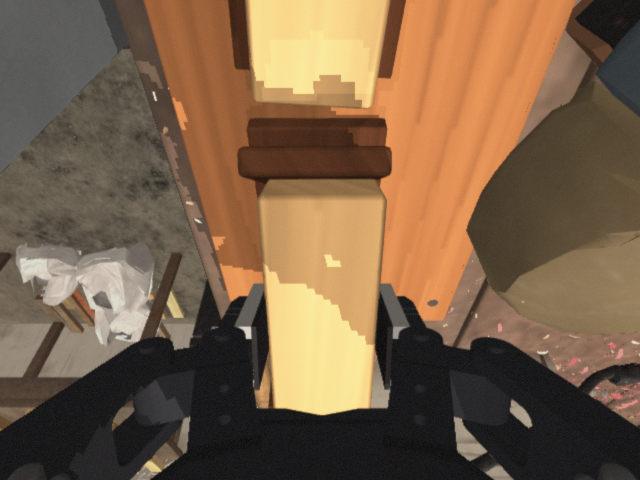

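The wedge is gripped with the pads just below its middle and the lip clear. I'll lift it square off the lower wedge, level it, turn it and carry it over the crib.

{"method": "step_arm", "body": {
  "increments": [
    [[0,7,12],[0,0,0]],
    [[0,14,24],[0,0,0]],
    [[0,14,24],[0,0,0]],
    [[0,8,10],[0.1047,0,0]],
    [[0,8,10],[0.1047,0,0]],
    [[0,8,5],[0.1047,0,0]],
    [[0,8,5],[0.1047,0,0]],
    [[0,8,5],[0.1047,0,0]]
  ]
}}

```text
time: 4.85
eef_pos: [0.5027, 0.1143, 0.197]
tcp_rot: [0.706, 0.708, 0.002, -0.001]
contact_force: [-0.2, -0.7, -0.6]
opening: 0.459
finger_force: 36.5
```

{"method": "step_arm", "body": {
  "increments": [
    [[0,5,0],[0,0,0.1162]],
    [[0,5,0],[0,0,0.1162]],
    [[0,5,0],[0,0,0.1162]],
    [[0,5,0],[0,0,0.1162]],
    [[0,5,0],[0,0,0.1162]],
    [[0,5,0],[0,0,0.1162]],
    [[0,5,0],[0,0,0.1162]],
    [[0,5,0],[0,0,0.1162]]
  ]
}}

```text
time: 5.52
eef_pos: [0.5021, 0.1538, 0.1955]
tcp_rot: [0.311, 0.95, -0.001, -0.001]
contact_force: [0.1, 0.7, -0.3]
opening: 0.46
finger_force: 36.5
```

{"method": "step_arm", "body": {
  "increments": [
    [[0,0,0],[0,0,0.1162]],
    [[0,0,0],[0,0,0.1162]],
    [[0,0,0],[0,0,0.1162]],
    [[0,0,0],[0,0,0.1162]],
    [[0,0,0],[0,0,0.1162]],
    [[0,0,0],[0,0,0]],
    [[0,0,0],[0,0,0]],
    [[0,0,0],[0,0,0]]
  ]
}}

```text
time: 6.18
eef_pos: [0.5024, 0.1537, 0.196]
tcp_rot: [0.03, 1.0, -0.0, -0.0]
contact_force: [0.2, 0.1, -0.1]
opening: 0.463
finger_force: 36.5
```

```bash
python3 - <<'E'
from m import *
s=readout.get_state();im=cams.read_camera('wrist');cv2.imwrite('pics/w5.png',im[:,:,::-1]);pickle.dump(s,open('w5.pkl','wb'))
t=cams.read_camera('top');cv2.imwrite('pics/t5.png',t[:,:,::-1]);c=cams.read_camera('scene')[:,:,::-1];cv2.imwrite('pics/c5.png',c)
print(s['time'],s['eef_pos'],s['opening'],s['finger_force'],s['contact_force'],R.from_quat(s['tcp_rot']).as_matrix(),s['qpos'])
a=cv2.resize(im[:,:,::-1],(480,360));b=cv2.resize(c[170:350,230:410],(300,300));d=cv2.resize(t[200:290:,240:430,::-1],(300,142))
o=np.zeros((450,780,3),np.uint8);o[:360,:480]=a;o[:300,480:]=b;o[305:447,480:]=d;cv2.imwrite('pics/v5.png',o)
E
```

```text
6.1833 [0.5024 0.1537 0.196 ] 0.462881861041316 36.48944247979671 [ 0.2467  0.1456 -0.1191] [[-0.9982  0.0597 -0.0006]
 [ 0.0597  0.9982 -0.0002]
 [ 0.0006 -0.0003 -1.    ]] [ 0.1038 -0.0121  1.9753 -0.0002  1.179  -1.4073]
```

View pics/v5.png

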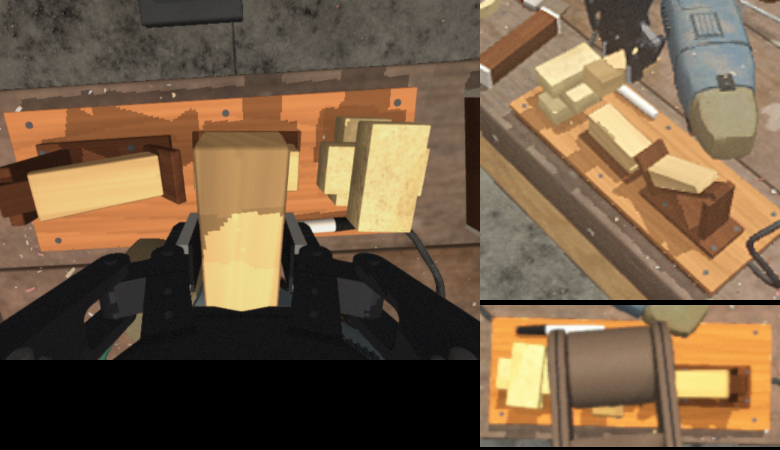

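The wedge is held level and the lower wedge stayed in the rack (lip at about (172,170) in the mosaic). Next I'll lower onto the pair, creeping near contact.

{"method": "step_arm", "body": {
  "increments": [
    [[0.1,0.7,-18],[0,0,0]],
    [[0.1,0.7,-20],[0,0,0]],
    [[0.1,0.7,-20],[0,0,0]],
    [[0.1,0.7,-20],[0,0,0]],
    [[0.1,0.7,-20],[0,0,0]],
    [[0.1,0.4,-12],[0,0,0]],
    [[0,0,0],[0,0,0]],
    [[0,0,0],[0,0,0]]
  ]
}}

```text
time: 7.0
eef_pos: [0.503, 0.1577, 0.0862]
tcp_rot: [0.029, 1.0, -0.0, -0.0]
contact_force: [0.3, 0.2, -0.2]
opening: 0.457
finger_force: 36.5
```

```bash
python3 - <<'E'
from m import *
s=readout.get_state();im=cams.read_camera('wrist');cv2.imwrite('pics/w6.png',im[:,:,::-1]);pickle.dump(s,open('w6.pkl','wb'))
print(s['time'],s['eef_pos'],s['contact_force'],R.from_quat(s['tcp_rot']).as_matrix())
C=cam('wrist',s);Rm=R.from_quat(s['tcp_rot']).as_matrix()
for k in [(.05,.02,-.0272),(.05,-.02,-.0272)]: print('pred',proj(C,s['eef_pos']+Rm@np.array(k)))
g=cv2.cvtColor(im,cv2.COLOR_RGB2HSV)[...,2].astype(int)
print([(r,int(g[r,322])) for r in range(160,230,3)])
for a,q in quads(im[:,:,::-1].copy(),300)[1]: print(a,q.tolist())
b=im[150:330,180:480,::-1];cv2.imwrite('pics/v6.png',cv2.resize(b,(780,468),interpolation=cv2.INTER_CUBIC))
E
```

```text
7.0 [0.503  0.1577 0.0862] [ 0.3117  0.2166 -0.1919] [[-0.9983  0.0574 -0.0009]
 [ 0.0574  0.9983 -0.0002]
 [ 0.0009 -0.0002 -1.    ]]
pred [390.6463 189.6571]
pred [256.4484 189.67  ]
[(160, 157), (163, 154), (166, 152), (169, 158), (172, 164), (175, 159), (178, 140), (181, 139), (184, 137), (187, 135), (190, 138), (193, 137), (196, 154), (199, 180), (202, 197), (205, 195), (208, 199), (211, 203), (214, 204), (217, 205), (220, 204), (223, 204), (226, 205), (229, 204)]
11321.0 [[366, 422], [276, 407], [267, 288], [376, 281]]
9579.0 [[142, 339], [0, 378], [0, 296], [129, 276]]
1776.5 [[438, 251], [431, 331], [389, 288], [415, 251]]
2341.5 [[251, 249], [255, 287], [213, 329], [207, 249]]
5951.5 [[570, 242], [546, 363], [495, 336], [511, 240]]
4250.5 [[639, 235], [639, 427], [596, 399], [637, 235]]
```

View pics/v6.png

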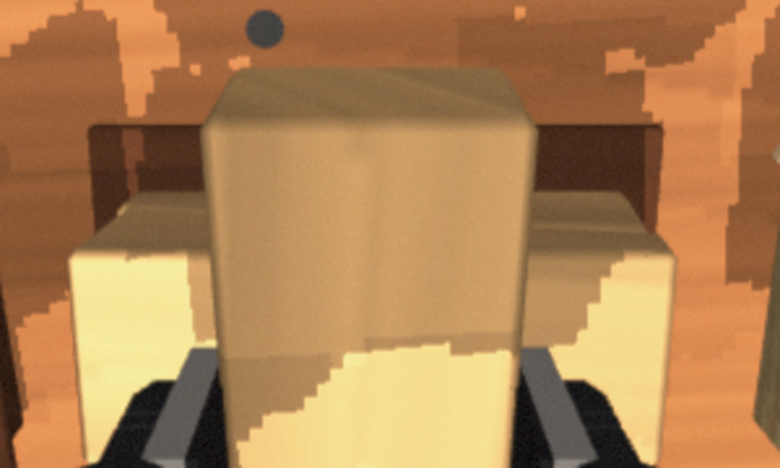

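The crop shows the held wedge centred between the crib ends: crib near edge at rows 254–257, columns 70–672, and wedge thick edge at row 125, columns 205–535. It is square to within about 0.5°. I'll check x centring and tilt numerically.

```bash
python3 - <<'E'
from m import *
s=pickle.load(open('w6.pkl','rb'));C=cam('wrist',s);Rm=R.from_quat(s['tcp_rot']).as_matrix()
f=lambda u,v:(180+u/2.6,150+v/2.6)
A,B=onz(C,f(70,257),.0732),onz(C,f(672,254),.0732);print('crib near edge',A,B,np.linalg.norm(A-B),(A+B)/2)
for dz in(0,.002,.004):
  for x in(.05,.047): print(dz,x,[proj(C,s['eef_pos']+Rm@np.array((x,y,-.0272+dz))) for y in(.0195,-.0195)], 'bottom',proj(C,s['eef_pos']+Rm@np.array((x,.0195,.0033+dz))))
print('meas',f(205,125),f(535,125),'bottom row',f(240,68),f(505,68))
E
```

```text
crib near edge [0.4813 0.1101 0.0732] [0.4864 0.2072 0.0732] 0.09719703877685136 [0.4838 0.1587 0.0732]
0 0.05 [array([388.9686, 189.6573]), array([258.1256, 189.6699])] bottom [375.2992 177.3989]
0 0.047 [array([388.5053, 199.6131]), array([258.565, 199.624])] bottom [375.0048 185.4083]
0.002 0.05 [array([387.8619, 188.6648]), array([259.1734, 188.6774])] bottom [374.5945 176.767 ]
0.002 0.047 [array([387.4137, 198.4645]), array([259.5985, 198.4754])] bottom [374.3078 184.675 ]
0.004 0.05 [array([386.791 , 187.7045]), array([260.1873, 187.717 ])] bottom [373.9082 176.1515]
0.004 0.047 [array([386.3572, 197.3529]), array([260.5988, 197.3638])] bottom [373.6289 183.9607]
meas (258.8461538461538, 198.07692307692307) (385.7692307692308, 198.07692307692307) bottom row (272.3076923076923, 176.15384615384616) (374.2307692307692, 176.15384615384616)
```

{"method": "step_arm", "body": {
  "increments": [
    [[-0.7,0.5,-2],[0,0,0]],
    [[0,0,-2],[0,0,0]],
    [[0,0,0],[0,0,0]],
    [[0,0,0],[0,0,0]]
  ]
}}

```text
time: 7.38
eef_pos: [0.5029, 0.1583, 0.0831]
tcp_rot: [0.029, 1.0, 0.0, 0.001]
contact_force: [0.1, 0.4, -0.7]
opening: 0.461
finger_force: 36.5
```

{"method": "step_arm", "body": {
  "increments": [
    [[0,0,-1],[0,0,0]],
    [[0,0,0],[0,0,0]]
  ]
}}

```text
time: 7.55
eef_pos: [0.5026, 0.1582, 0.0816]
tcp_rot: [0.029, 1.0, 0.0, 0.0]
contact_force: [-0.4, 0.1, -0.7]
opening: 0.456
finger_force: 36.5
```

{"method": "step_arm", "body": {
  "increments": [
    [[0,0,-1],[0,0,0]],
    [[0,0,0],[0,0,0]]
  ]
}}

```text
time: 7.72
eef_pos: [0.5024, 0.1582, 0.0804]
tcp_rot: [0.029, 1.0, -0.0, 0.0]
contact_force: [-0.5, -0.2, -0.7]
opening: 0.458
finger_force: 36.5
```

{"method": "step_arm", "body": {
  "increments": [
    [[0,0,-1],[0,0,0]],
    [[0,0,0],[0,0,0]]
  ]
}}

```text
time: 7.88
eef_pos: [0.5024, 0.1582, 0.0793]
tcp_rot: [0.029, 1.0, -0.0, -0.0]
contact_force: [-0.4, 0.2, -0.9]
opening: 0.457
finger_force: 36.5
```

{"method": "step_arm", "body": {
  "increments": [
    [[0,0,-1],[0,0,0]],
    [[0,0,0],[0,0,0]]
  ]
}}

```text
time: 8.05
eef_pos: [0.5024, 0.1582, 0.0783]
tcp_rot: [0.029, 1.0, -0.0, -0.0]
contact_force: [-0.5, -1.3, -0.6]
opening: 0.46
finger_force: 36.5
```

{"method": "step_arm", "body": {
  "increments": [
    [[0,0,-0.7],[0,0,0]],
    [[0,0,0],[0,0,0]]
  ]
}}

```text
time: 8.22
eef_pos: [0.5025, 0.1582, 0.0777]
tcp_rot: [0.029, 1.0, -0.0, 0.0]
contact_force: [-0.2, -0.3, -1.2]
opening: 0.455
finger_force: 36.5
```

{"method": "step_arm", "body": {
  "increments": [
    [[0,0,-0.7],[0,0,0]],
    [[0,0,0],[0,0,0]]
  ]
}}

```text
time: 8.38
eef_pos: [0.5025, 0.1582, 0.077]
tcp_rot: [0.029, 1.0, -0.0, 0.0]
contact_force: [-0.5, -1.1, -0.3]
opening: 0.458
finger_force: 36.5
```

{"method": "step_arm", "body": {
  "increments": [
    [[0,0,-0.7],[0,0,0]],
    [[0,0,0],[0,0,0]]
  ]
}}

```text
time: 8.55
eef_pos: [0.5026, 0.1582, 0.0764]
tcp_rot: [0.029, 1.0, 0.0, 0.0]
contact_force: [0.0, -0.3, -1.5]
opening: 0.457
finger_force: 36.6
```

{"method": "step_arm", "body": {
  "increments": [
    [[0,0,-0.7],[0,0,0]],
    [[0,0,0],[0,0,0]]
  ]
}}

```text
time: 8.72
eef_pos: [0.5028, 0.1582, 0.0764]
tcp_rot: [0.029, 1.0, -0.0, 0.0]
contact_force: [-2.7, -0.3, 3.8]
opening: 0.454
finger_force: 36.9
```

```bash
python3 - <<'E'
from m import *
s=readout.get_state();im=cams.read_camera('wrist');cv2.imwrite('pics/w7.png',im[:,:,::-1]);pickle.dump(s,open('w7.pkl','wb'))
g=cv2.cvtColor(im,cv2.COLOR_RGB2HSV)[...,2].astype(int)
print(s['contact_force'],s['eef_pos'],s['wrist_torque'])
for c in(230,420): print([(r,int(g[r,c])) for r in range(205,262,3)])
print([(r,int(g[r,322])) for r in range(166,210,3)])
E
```

```text
[-2.7311 -0.2587  3.7672] [0.5028 0.1582 0.0764] [-0.1563  0.2533  0.0071]
[(205, 83), (208, 83), (211, 89), (214, 93), (217, 79), (220, 72), (223, 73), (226, 75), (229, 106), (232, 118), (235, 134), (238, 127), (241, 127), (244, 126), (247, 126), (250, 123), (253, 123), (256, 166), (259, 216)]
[(205, 70), (208, 78), (211, 70), (214, 73), (217, 73), (220, 70), (223, 71), (226, 72), (229, 114), (232, 132), (235, 126), (238, 117), (241, 120), (244, 137), (247, 118), (250, 119), (253, 125), (256, 151), (259, 179)]
[(166, 156), (169, 157), (172, 163), (175, 161), (178, 145), (181, 138), (184, 137), (187, 140), (190, 142), (193, 139), (196, 154), (199, 183), (202, 202), (205, 200), (208, 205)]
```

Contact came at z=0.0764, as predicted. I'll seat it, release with a small opening to stay clear of the lip, and rise.

{"method": "step_arm", "body": {
  "increments": [
    [[0,0,-0.3],[0,0,0]],
    [[0,0,0],[0,0,0]]
  ]
}}

```text
time: 8.93
eef_pos: [0.5028, 0.1582, 0.0764]
tcp_rot: [0.029, 1.0, -0.0, 0.0]
contact_force: [-3.3, -0.1, 4.9]
opening: 0.463
finger_force: 37.3
```

{"method": "step_arm", "body": {
  "increments": [
    [[0,0,0],[0,0,0]],
    [[0,0,0],[0,0,0]],
    [[0,0,0],[0,0,0]],
    [[0,0,0],[0,0,0]],
    [[0,0,0],[0,0,0]]
  ],
  "fingers": 0.2
}}

```text
time: 9.35
eef_pos: [0.5024, 0.1582, 0.0751]
tcp_rot: [0.029, 1.0, -0.0, -0.0]
contact_force: [0.5, 0.5, 0.1]
opening: 0.602
finger_force: 0.0
```

{"method": "step_arm", "body": {
  "increments": [
    [[0,0,4],[0,0,0]],
    [[0,0,8],[0,0,0]],
    [[0,0,20],[0,0,0]],
    [[0,0,30],[0,0,0]],
    [[0,0,35],[0,0,0]],
    [[0,0,35],[0,0,0]],
    [[0,0,0],[0,0,0]],
    [[0,0,0],[0,0,0]]
  ]
}}

```text
time: 10.02
eef_pos: [0.5045, 0.1585, 0.2115]
tcp_rot: [0.029, 1.0, 0.001, 0.004]
contact_force: [0.4, -0.3, 0.0]
opening: 0.603
finger_force: 0.0
```

```bash
python3 - <<'E'
from m import *
s=readout.get_state();im=cams.read_camera('wrist');cv2.imwrite('pics/w8.png',im[:,:,::-1]);pickle.dump(s,open('w8.pkl','wb'))
print(s['time'],s['eef_pos'],s['opening'])
C=cam('wrist',s);c=np.array([.503,.158]);a=np.radians(-3.4);ax=np.array([-np.sin(a),np.cos(a)]);pr=np.array([np.cos(a),np.sin(a)])
# predicted corners: wedge thick end (-pr)
for n,l,w,z in [('thick top',-48.7,20,.1037),('thin top',51,20,.0858),('crib',0,0,0)]:
    if n!='crib': print(n,[proj(C,[*(c+pr*l/1000+k*ax*w/1000),z]).round(1) for k in(-1,1)])
print('crib',[proj(C,[*(c+i*pr*.02+j*ax*.05),.0732]).round(1) for i,j in((-1,-1),(-1,1),(1,1),(1,-1))])
for x in quads(im[:,:,::-1].copy(),500)[1]: print(x[0],x[1].tolist())
cv2.imwrite('pics/v8.png',cv2.resize(im[90:480,120:540,::-1],(646,600),interpolation=cv2.INTER_CUBIC))
E
```

```text
10.0167 [0.5045 0.1585 0.2115] 0.6028795483306192
thick top [array([290. , 156.1]), array([353.2, 156.2])]
thin top [array([294.6, 289.9]), array([348., 290.])]
crib [array([253. , 192.9]), array([390. , 193.2]), array([387.3, 245.5]), array([255.4, 245.3])]
5703.5 [[215, 251], [58, 274], [57, 236], [208, 206]]
1557.5 [[386, 196], [386, 243], [351, 243], [351, 196]]
1713.0 [[291, 195], [293, 243], [257, 243], [254, 195]]
2029.0 [[457, 188], [447, 274], [419, 246], [425, 188]]
9537.0 [[570, 161], [526, 295], [460, 294], [478, 159]]
6722.0 [[345, 286], [296, 286], [292, 159], [350, 157]]
```

The wedge landed as predicted: top quad rows 158–286 against the predicted 156–290, with the crib showing 35 and 37 px on the two sides. I'll go back for the lower wedge.

{"method": "step_arm", "body": {
  "increments": [
    [[0,-7,0],[0,0,-0.1164]],
    [[0,-7,0],[0,0,-0.1164]],
    [[0,-7,0],[0,0,-0.1164]],
    [[0,-7,0],[0,0,-0.1164]],
    [[0,-7,0],[0,0,-0.1164]],
    [[0,-7,0],[0,0,-0.1164]],
    [[0,-7,0],[0,0,-0.1164]],
    [[0,-7,0],[0,0,-0.1164]]
  ],
  "fingers": 1
}}

```text
time: 10.73
eef_pos: [0.5013, 0.1019, 0.2052]
tcp_rot: [0.477, 0.879, -0.001, -0.002]
contact_force: [-0.8, -0.3, -0.1]
opening: 1.0
finger_force: 0.0
```

{"method": "step_arm", "body": {
  "increments": [
    [[-0.5,-4,0],[0,0,-0.1164]],
    [[-0.5,-4,0],[0,0,-0.1164]],
    [[-0.5,-4,0],[0,0,-0.1164]],
    [[-0.5,-4,0],[0,0,-0.1164]],
    [[-0.5,-4,0],[0,0,-0.1164]],
    [[0,-2,-9],[-0.1047,0,0]],
    [[0,-2,-9],[-0.1047,0,0]],
    [[0,-2,-9],[-0.1047,0,0]]
  ]
}}

```text
time: 11.4
eef_pos: [0.4995, 0.0755, 0.1792]
tcp_rot: [0.698, 0.698, -0.113, 0.112]
contact_force: [-1.1, -0.4, -0.5]
opening: 1.001
finger_force: 0.0
```

{"method": "step_arm", "body": {
  "increments": [
    [[0,-2,-9],[-0.1047,0,0]],
    [[0,-2,-9],[-0.1047,0,0]],
    [[0,0,0],[0,0,0]],
    [[0,0,0],[0,0,0]]
  ]
}}

```text
time: 11.73
eef_pos: [0.4982, 0.0728, 0.1596]
tcp_rot: [0.682, 0.684, -0.185, 0.181]
contact_force: [0.0, 0.9, 0.4]
opening: 0.999
finger_force: 0.0
```

```bash
cat > lw.py <<'E'
from m import *
import sys
s=readout.get_state();im=cams.read_camera('wrist');cv2.imwrite(f'pics/{sys.argv[1]}.png',im[:,:,::-1]);pickle.dump(s,open(sys.argv[1]+'.pkl','wb'))
print(s['time'],s['eef_pos'],R.from_quat(s['tcp_rot']).as_matrix())
C=cam('wrist',s)
c=np.array([.501,.038,.0995]);t=np.array([0,.866,-.5])
for l in(50,-50): print('pred',[proj(C,c+t*l/1000+np.array([k*.0195,0,0])).round(1) for k in(-1,1)])
g=cv2.cvtColor(im,cv2.COLOR_RGB2HSV)[...,2].astype(int)
print([(r,int(g[r,322])) for r in range(130,400,4) if abs(int(g[r,322])-int(g[r-4,322]))>12])
for x in quads(im[:,:,::-1].copy(),500)[1]: print(x[0],x[1].tolist())
E
python3 lw.py w9
```

```text
11.7333 [0.4982 0.0728 0.1596] [[-0.0053  1.     -0.0047]
 [ 0.8663  0.0022 -0.4996]
 [-0.4995 -0.0068 -0.8663]]
pred [array([291.4, 162.8]), array([363.8, 163.2])]
pred [array([294. , 329.6]), array([358.2, 330.1])]
[(146, 86), (162, 59), (170, 179), (174, 249), (334, 124), (338, 104), (362, 125), (366, 181), (374, 201), (382, 179), (394, 33)]
10104.0 [[363, 172], [357, 332], [297, 332], [294, 172]]
1807.5 [[371, 72], [365, 114], [313, 114], [330, 72]]
9493.0 [[468, 0], [449, 68], [341, 68], [285, 0]]
1204.0 [[263, 0], [257, 22], [219, 25], [185, 0]]
```

The lower wedge's top sits about 2.7 mm uphill of the upper one's old bottom, as the lip contact predicts. I'll descend along the tilted axis.

{"method": "step_arm", "body": {
  "increments": [
    [[0.3,-7.6,-12.3],[0,0,0]],
    [[0.3,-7.6,-12.3],[0,0,0]],
    [[0.3,-7.6,-12.3],[0,0,0]],
    [[0.3,-7.6,-12.3],[0,0,0]],
    [[0.3,-7.6,-12.3],[0,0,0]],
    [[0.3,-5,-8.5],[0,0,0]],
    [[0,0,0],[0,0,0]],
    [[0,0,0],[0,0,0]]
  ]
}}

```text
time: 12.45
eef_pos: [0.502, 0.0286, 0.0929]
tcp_rot: [0.683, 0.683, -0.183, 0.183]
contact_force: [-0.0, 0.7, 0.5]
opening: 1.0
finger_force: 0.0
```

```bash
python3 lw.py w10
```

```text
12.45 [0.502  0.0286 0.0929] [[ 0.0011  1.     -0.0005]
 [ 0.8662 -0.0012 -0.4997]
 [-0.4997  0.0001 -0.8662]]
pred [array([260. , 168.1]), array([376. , 167.9])]
pred [array([270.8, 417.5]), array([367. , 417.4])]
[(170, 48), (178, 123), (182, 193), (186, 244), (194, 218), (234, 243)]
13937.5 [[375, 259], [358, 408], [260, 423], [284, 210]]
578.0 [[351, 185], [363, 221], [324, 200], [319, 185]]
7239.5 [[349, 0], [342, 86], [250, 81], [246, 0]]
```

{"method": "step_arm", "body": {
  "increments": [
    [[0,-1.1,-3.5],[0,0,0]],
    [[0,-1.1,-3.5],[0,0,0]],
    [[0,0,0],[0,0,0]],
    [[0,0,0],[0,0,0]]
  ]
}}

```text
time: 12.83
eef_pos: [0.5018, 0.0272, 0.0853]
tcp_rot: [0.683, 0.683, -0.183, 0.183]
contact_force: [0.0, -0.6, 0.8]
opening: 0.997
finger_force: 0.0
```

{"method": "step_arm", "body": {
  "increments": [
    [[0,0,0],[0,0,0]],
    [[0,0,0],[0,0,0]],
    [[0,0,0],[0,0,0]],
    [[0,0,0],[0,0,0]],
    [[0,0,0],[0,0,0]],
    [[0,0,0],[0,0,0]],
    [[0,0,0],[0,0,0]],
    [[0,0,0],[0,0,0]]
  ],
  "fingers": -1
}}

```text
time: 13.5
eef_pos: [0.5021, 0.0272, 0.0857]
tcp_rot: [0.683, 0.683, -0.183, 0.183]
contact_force: [0.4, 1.8, 1.4]
opening: 0.458
finger_force: 37.5
```

```bash
python3 lw.py w11
```

```text
13.5 [0.5021 0.0272 0.0857] [[-0.0002  1.      0.0007]
 [ 0.866   0.0006 -0.5   ]
 [-0.5     0.0005 -0.866 ]]
pred [array([256.8, 177.5]), array([378.5, 177.6])]
pred [array([268.3, 435.3]), array([368.4, 435.2])]
[(146, 94), (150, 110), (154, 92), (178, 54), (186, 124), (190, 171), (194, 217), (238, 234), (242, 250), (246, 224), (294, 249)]
11070.0 [[372, 328], [369, 423], [274, 406], [267, 249]]
10826.5 [[371, 0], [361, 94], [246, 87], [240, 0]]
```

The lower wedge is gripped. I'll lift it, level it, and turn the other way (-93.5°) so it arrives reversed.

{"method": "step_arm", "body": {
  "increments": [
    [[0,7,12],[0,0,0]],
    [[0,14,24],[0,0,0]],
    [[0,14,24],[0,0,0]],
    [[0,14,24],[0,0,0]],
    [[0,8,8],[0.1047,0,0]],
    [[0,8,8],[0.1047,0,0]],
    [[0,8,8],[0.1047,0,0]],
    [[0,8,8],[0.1047,0,0]]
  ]
}}

```text
time: 14.22
eef_pos: [0.5017, 0.1088, 0.202]
tcp_rot: [0.706, 0.707, -0.035, 0.036]
contact_force: [0.5, 0.2, -1.1]
opening: 0.458
finger_force: 37.2
```

{"method": "step_arm", "body": {
  "increments": [
    [[0,8,8],[0.1047,0,0]],
    [[0,3,0],[0,0,-0.1166]],
    [[0,3,0],[0,0,-0.1166]],
    [[0,3,0],[0,0,-0.1166]],
    [[0,3,0],[0,0,-0.1166]],
    [[0,3,0],[0,0,-0.1166]],
    [[0,3,0],[0,0,-0.1166]],
    [[0,3,0],[0,0,-0.1166]]
  ]
}}

```text
time: 14.88
eef_pos: [0.5012, 0.1369, 0.2085]
tcp_rot: [0.931, 0.366, -0.001, -0.0]
contact_force: [-0.4, 0.0, -0.7]
opening: 0.458
finger_force: 37.2
```

{"method": "step_arm", "body": {
  "increments": [
    [[0,3,0],[0,0,-0.1166]],
    [[0,3,0],[0,0,-0.1166]],
    [[0,3,0],[0,0,-0.1166]],
    [[0,3,0],[0,0,-0.1166]],
    [[0,3,0],[0,0,-0.1166]],
    [[0,3,0],[0,0,-0.1166]],
    [[0,3,0],[0,0,-0.1166]],
    [[0,0,0],[0,0,0]]
  ]
}}

```text
time: 15.55
eef_pos: [0.5012, 0.1581, 0.2086]
tcp_rot: [1.0, -0.031, -0.001, 0.0]
contact_force: [-0.3, 0.1, -1.0]
opening: 0.457
finger_force: 37.2
```

{"method": "step_arm", "body": {
  "increments": [
    [[0,0,0],[0,0,0]],
    [[0,0,0],[0,0,0]]
  ]
}}

```text
time: 15.72
eef_pos: [0.5016, 0.1578, 0.209]
tcp_rot: [1.0, -0.029, -0.001, 0.0]
contact_force: [-0.1, 0.1, -0.2]
opening: 0.456
finger_force: 37.2
```

```bash
cat > hd.py <<'E'
from m import *
import sys
s=readout.get_state();im=cams.read_camera('wrist');cv2.imwrite(f'pics/{sys.argv[1]}.png',im[:,:,::-1]);pickle.dump(s,open(sys.argv[1]+'.pkl','wb'))
Rm=R.from_quat(s['tcp_rot']).as_matrix();print(s['time'],s['eef_pos'],s['opening'],Rm,s['qpos'],s['contact_force'])
C=cam('wrist',s)
print('yaw',np.degrees(np.arctan2(Rm[1,1],Rm[0,1])))
for x in(.047,.05,.053): print(x,[proj(C,s['eef_pos']+Rm@np.array((x,k*.0195,-.0175))).round(1) for k in(1,-1)])
g=cv2.cvtColor(im,cv2.COLOR_RGB2HSV)[...,2].astype(int)
for c in(275,322,365): print(c,[(r,int(g[r,c])) for r in range(150,260,2) if abs(int(g[r,c])-int(g[r-4,c]))>12])
for r in(230,250): print(r,[(c,int(g[r,c])) for c in range(200,440) if abs(int(g[r,c])-int(g[r,c-2]))>20])
E
python3 hd.py w12
```

```text
15.7167 [0.5016 0.1578 0.209 ] 0.45600753669758004 [[ 0.9983 -0.0588 -0.0012]
 [-0.0588 -0.9983 -0.0003]
 [-0.0012  0.0004 -1.    ]] [ 0.1118 -0.0238  1.9621 -0.0002  1.2045  1.7414] [-0.1379  0.0994 -0.2484]
yaw -93.368270723654
0.047 [array([379.9, 195.4]), array([259.7, 195.5])]
0.05 [array([380.2, 186.2]), array([259.3, 186.2])]
0.053 [array([380.6, 176.9]), array([258.9, 176.9])]
275 [(154, 186), (156, 176), (162, 189), (170, 164), (172, 92), (174, 96), (184, 117), (186, 127), (188, 135), (190, 175), (192, 215), (194, 229), (196, 229)]
322 [(152, 182), (154, 180), (156, 229), (158, 229), (184, 146), (186, 136), (190, 197), (192, 226), (194, 229)]
365 [(150, 177), (152, 175), (156, 196), (158, 202), (170, 187), (172, 93), (174, 97), (184, 128), (186, 133), (188, 159), (190, 204), (192, 228), (194, 229)]
230 [(220, 155), (221, 122), (222, 113), (230, 116), (231, 119), (234, 171), (235, 181), (253, 120), (254, 138), (255, 199), (256, 226), (257, 230), (262, 182), (263, 149), (265, 205), (266, 226), (267, 229), (378, 181), (379, 145), (380, 153), (381, 221), (382, 228), (387, 187), (388, 128), (389, 122), (402, 77), (403, 81), (415, 78)]
250 [(221, 147), (222, 112), (223, 102), (230, 130), (231, 137), (237, 203), (238, 211), (259, 143), (260, 128), (265, 168), (266, 204), (267, 226), (268, 229), (377, 187), (378, 151), (379, 121), (380, 128), (402, 89), (403, 84), (415, 84), (426, 101), (427, 150), (428, 186), (429, 191)]
```

{"method": "step_arm", "body": {
  "increments": [
    [[0.5,0,-15],[0,0,0]],
    [[0.5,0,-20],[0,0,0]],
    [[0.5,0,-20],[0,0,0]],
    [[0.5,0.2,-20],[0,0,0]],
    [[0.5,0.2,-16],[0,0,0]],
    [[0.5,0,-8],[0,0,0]],
    [[0,0,0],[0,0,0]],
    [[0,0,0],[0,0,0]]
  ]
}}

```text
time: 16.43
eef_pos: [0.505, 0.1583, 0.1106]
tcp_rot: [1.0, -0.03, -0.0, 0.0]
contact_force: [0.2, 0.6, 0.1]
opening: 0.462
finger_force: 37.2
```

```bash
python3 hd.py w13; python3 - <<'E'
import cv2
b=cv2.imread('pics/w13.png')[110:300,180:480];cv2.imwrite('pics/v13.png',cv2.resize(b,(780,494),interpolation=cv2.INTER_CUBIC))
E
```

```text
16.4333 [0.505  0.1583 0.1106] 0.4620214357095775 [[ 0.9982 -0.0607 -0.0005]
 [-0.0607 -0.9982 -0.    ]
 [-0.0005  0.0001 -1.    ]] [0.112  0.1023 2.0276 0.     1.0123 1.7435] [0.2097 0.6227 0.122 ]
yaw -93.48171694063855
0.047 [array([379.9, 195.4]), array([259.7, 195.5])]
0.05 [array([380.2, 186.2]), array([259.3, 186.2])]
0.053 [array([380.6, 176.9]), array([258.9, 176.9])]
275 [(170, 171), (172, 167), (184, 150), (186, 123), (188, 128), (190, 169), (192, 206), (194, 224), (196, 222)]
322 [(166, 185), (168, 176), (178, 201), (180, 224), (182, 223), (184, 143), (186, 129), (190, 186), (192, 222), (194, 223)]
365 [(164, 179), (166, 172), (174, 190), (178, 165), (182, 191), (184, 131), (186, 128), (188, 150), (190, 197), (192, 223), (194, 225)]
230 [(224, 132), (225, 101), (226, 101), (230, 128), (264, 162), (265, 196), (266, 221), (267, 224), (378, 175), (379, 139), (380, 116), (418, 174), (419, 181)]
250 [(201, 178), (202, 187), (221, 158), (223, 215), (224, 223), (263, 172), (264, 140), (266, 193), (267, 221), (268, 223), (377, 183), (378, 145), (379, 133), (380, 214), (381, 224), (422, 191), (423, 138), (424, 109), (425, 113)]
```

View pics/v13.png

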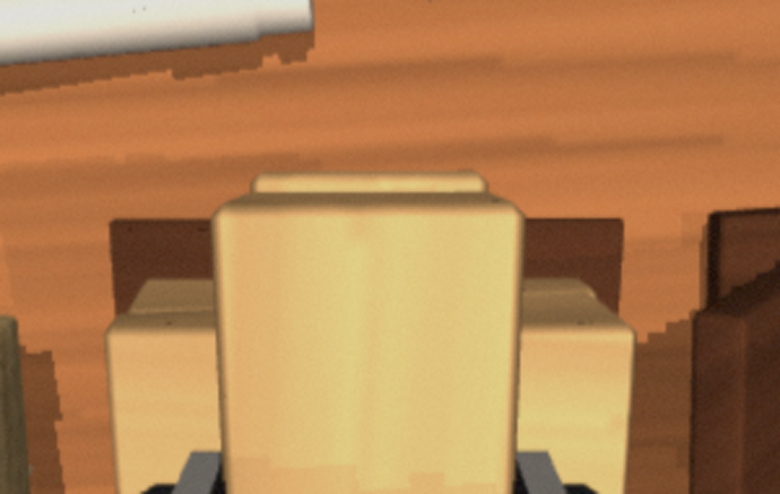

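The crop shows the third wedge's thin-end edge just beyond the held wedge's thick end (rows 174–193 against the top edge at 207), laterally centred. I'll compute the x-offset between them.

```bash
python3 - <<'E'
from m import *
s=pickle.load(open('w13.pkl','rb'));C=cam('wrist',s);Rm=R.from_quat(s['tcp_rot']).as_matrix();e=s['eef_pos']
f=lambda u,v:(180+u/2.6,110+v/2.6)
def tx(uv,z): return (Rm.T@(onz(C,uv,z)-e))*1000
print('third thin top edge',tx(f(255,177),.0858),tx(f(487,175),.0858))
print('third thin bottom',tx(f(255,172),.0735))
print('4 bottom thick',tx(f(232,193),e[2]-.013),tx(f(503,193),e[2]-.013))
print('4 top thick',tx(f(214,207),e[2]+.0175),tx(f(522,207),e[2]+.0175))
print('crib far edge',tx(f(108,326),.0732),tx(f(633,326),.0732))
E
```

```text
third thin top edge [ 47.499  -18.088   24.7353] [47.8193 20.2381 24.7379]
third thin bottom [ 46.8906 -19.4358  37.0355]
4 bottom thick [ 46.4677 -20.3948  12.9733] [46.4577 21.4016 12.9764]
4 top thick [ 48.9085 -18.5739 -17.5279] [ 48.899   19.7145 -17.525 ]
crib far edge [ 18.5152 -47.5247  37.3488] [18.4849 49.6282 37.356 ]
```

The offsets agree: the fourth wedge is within 0.3 mm of the third in x and 0.5 mm in y. I'll lower it.

{"method": "step_arm", "body": {
  "increments": [
    [[0,-0.4,-3],[0,0,0]],
    [[0,0,-3],[0,0,0]],
    [[0,0,-2],[0,0,0]],
    [[0,0,0],[0,0,0]],
    [[0,0,0],[0,0,0]]
  ]
}}

```text
time: 16.9
eef_pos: [0.5048, 0.1581, 0.1024]
tcp_rot: [1.0, -0.031, -0.0, -0.0]
contact_force: [-0.6, 1.1, -0.3]
opening: 0.459
finger_force: 37.2
```

{"method": "step_arm", "body": {
  "increments": [
    [[0,0,-1],[0,0,0]],
    [[0,0,0],[0,0,0]]
  ]
}}

```text
time: 17.07
eef_pos: [0.5048, 0.158, 0.1014]
tcp_rot: [1.0, -0.031, -0.0, -0.0]
contact_force: [0.2, -0.3, -0.6]
opening: 0.459
finger_force: 37.2
```

{"method": "step_arm", "body": {
  "increments": [
    [[0,0,-0.8],[0,0,0]],
    [[0,0,0],[0,0,0]]
  ]
}}

```text
time: 17.23
eef_pos: [0.5048, 0.158, 0.1005]
tcp_rot: [1.0, -0.031, -0.0, -0.0]
contact_force: [-0.2, -0.5, 0.4]
opening: 0.458
finger_force: 37.2
```

{"method": "step_arm", "body": {
  "increments": [
    [[0,0,-0.8],[0,0,0]],
    [[0,0,0],[0,0,0]]
  ]
}}

```text
time: 17.4
eef_pos: [0.5048, 0.158, 0.0997]
tcp_rot: [1.0, -0.031, -0.0, 0.0]
contact_force: [-0.6, -0.5, -0.6]
opening: 0.46
finger_force: 37.2
```

{"method": "step_arm", "body": {
  "increments": [
    [[0,0,-0.6],[0,0,0]],
    [[0,0,0],[0,0,0]]
  ]
}}

```text
time: 17.57
eef_pos: [0.5048, 0.158, 0.0991]
tcp_rot: [1.0, -0.031, -0.0, 0.0]
contact_force: [-0.9, -0.5, -1.0]
opening: 0.456
finger_force: 37.2
```

{"method": "step_arm", "body": {
  "increments": [
    [[0,0,-0.5],[0,0,0]],
    [[0,0,0],[0,0,0]]
  ]
}}

```text
time: 17.73
eef_pos: [0.5049, 0.1581, 0.0988]
tcp_rot: [1.0, -0.031, -0.0, -0.0]
contact_force: [-0.0, -0.5, -0.1]
opening: 0.457
finger_force: 37.2
```

{"method": "step_arm", "body": {
  "increments": [
    [[0,0,-0.5],[0,0,0]],
    [[0,0,0],[0,0,0]]
  ]
}}

```text
time: 17.9
eef_pos: [0.505, 0.1581, 0.0987]
tcp_rot: [1.0, -0.031, -0.0, -0.0]
contact_force: [-0.6, 0.5, 2.5]
opening: 0.458
finger_force: 37.5
```

Contact came at the predicted height. Release and rise.

{"method": "step_arm", "body": {
  "increments": [
    [[0,0,-0.3],[0,0,0]],
    [[0,0,0],[0,0,0]]
  ]
}}

```text
time: 18.07
eef_pos: [0.5051, 0.1581, 0.0987]
tcp_rot: [1.0, -0.031, -0.0, -0.0]
contact_force: [-2.5, -0.4, 5.7]
opening: 0.463
finger_force: 37.8
```

{"method": "step_arm", "body": {
  "increments": [
    [[0,0,0],[0,0,0]],
    [[0,0,0],[0,0,0]],
    [[0,0,0],[0,0,0]],
    [[0,0,0],[0,0,0]],
    [[0,0,0],[0,0,0]]
  ],
  "fingers": 0.2
}}

```text
time: 18.48
eef_pos: [0.5047, 0.158, 0.0976]
tcp_rot: [1.0, -0.031, -0.0, 0.0]
contact_force: [-0.2, -0.3, -0.4]
opening: 0.6
finger_force: 0.0
```

{"method": "step_arm", "body": {
  "increments": [
    [[0,0,4],[0,0,0]],
    [[0,0,8],[0,0,0]],
    [[0,0,20],[0,0,0]],
    [[0,0,30],[0,0,0]],
    [[0,0,35],[0,0,0]],
    [[0,0,35],[0,0,0]],
    [[0,0,0],[0,0,0]],
    [[0,0,0],[0,0,0]]
  ]
}}

```text
time: 19.15
eef_pos: [0.5067, 0.1583, 0.2341]
tcp_rot: [1.0, -0.031, 0.004, -0.001]
contact_force: [-0.2, -0.3, -0.5]
opening: 0.6
finger_force: 0.0
```

```bash
python3 - <<'E'
from m import *
s=readout.get_state();im=cams.read_camera('wrist');cv2.imwrite('pics/w14.png',im[:,:,::-1]);pickle.dump(s,open('w14.pkl','wb'))
print(s['time'],s['eef_pos'],s['opening'],s['qpos'])
C=cam('wrist',s)
for a,q in quads(im[:,:,::-1].copy(),500)[1]: print(a,q.tolist(),[onz(C,u,.1164)[:2].round(4).tolist() for u in q])
# blank in top view (brown with white ends)
b=cv2.imread('pics/top0.png');h=cv2.cvtColor(b,cv2.COLOR_BGR2HSV);sub=h[195:280,185:225]
w=((sub[...,1]<50)&(sub[...,2]>150)).astype(np.uint8)
n,l,st,ce=cv2.connectedComponentsWithStats(w);print([(st[i].tolist(),(ce[i]+[185,195]).tolist()) for i in range(1,n) if st[i,4]>4])
h2=cv2.cvtColor(cv2.imread('pics/scene0.png'),cv2.COLOR_BGR2HSV)[170:225,215:285]
w=((h2[...,1]<50)&(h2[...,2]>150)).astype(np.uint8);n,l,st,ce=cv2.connectedComponentsWithStats(w);print([(st[i].tolist(),(ce[i]+[215,170]).tolist()) for i in range(1,n) if st[i,4]>4])
E
```

```text
19.15 [0.5067 0.1583 0.2341] 0.5998039610047904 [ 0.1115 -0.04    1.9306  0.0001  1.2435  1.7434]
900.0 [[291, 208], [291, 241], [263, 240], [261, 207]] [[0.5246, 0.1777], [0.5012, 0.1796], [0.5031, 0.199], [0.5265, 0.1981]]
1536.5 [[229, 203], [231, 257], [202, 259], [199, 201]] [[0.5306, 0.2195], [0.4921, 0.2229], [0.4918, 0.2436], [0.5332, 0.2398]]
1373.0 [[382, 244], [351, 244], [351, 200], [384, 199]] [[0.4951, 0.1161], [0.4965, 0.1378], [0.5276, 0.1365], [0.5269, 0.1141]]
7969.5 [[184, 177], [192, 300], [132, 298], [96, 175]] [[0.55, 0.2475], [0.461, 0.2554], [0.4652, 0.2988], [0.5549, 0.306]]
6924.0 [[347, 298], [297, 298], [294, 164], [350, 162]] [[0.4557, 0.1424], [0.4579, 0.1787], [0.554, 0.1732], [0.5531, 0.1361]]
[([8, 6, 18, 5, 51], [200.3921568627451, 202.58823529411765]), ([16, 74, 17, 5, 57], [208.40350877192984, 270.6666666666667])]
[([41, 0, 12, 4, 29], [261.6551724137931, 170.89655172413794]), ([51, 3, 13, 17, 47], [273.0851063829787, 179.04255319148936]), ([9, 35, 13, 18, 120], [230.34166666666667, 213.68333333333334])]
```

The crib top measures 98 × 37 mm at its flat, centred on (0.505, 0.158), and the pair is unmoved. Next I'll look at the blank from above.

{"method": "step_arm", "body": {
  "increments": [
    [[2,35,0],[0,0,0.02]],
    [[2,35,0],[0,0,0.02]],
    [[2,35,0],[0,0,0.02]],
    [[2,35,0],[0,0,0.02]],
    [[2,35,-3],[0,0,0.02]],
    [[2,35,-5],[0,0,0.02]],
    [[2,35,-8],[0,0,0.02]],
    [[2,35,-8],[0,0,0.02]]
  ],
  "fingers": 1
}}

```text
time: 19.87
eef_pos: [0.5198, 0.4392, 0.2033]
tcp_rot: [0.999, 0.05, -0.002, 0.001]
contact_force: [1.0, -0.6, -0.4]
opening: 0.995
finger_force: 0.0
```

{"method": "step_arm", "body": {
  "increments": [
    [[0,0,0],[0,0,0]],
    [[0,0,0],[0,0,0]],
    [[0,0,0],[0,0,0]]
  ]
}}

```text
time: 20.12
eef_pos: [0.5201, 0.4374, 0.2039]
tcp_rot: [0.999, 0.05, -0.002, 0.001]
contact_force: [0.7, -1.1, 0.3]
opening: 0.999
finger_force: 0.0
```

```bash
cat > bl.py <<'E'
from m import *
import sys
s=readout.get_state();im=cams.read_camera('wrist');cv2.imwrite(f'pics/{sys.argv[1]}.png',im[:,:,::-1]);pickle.dump(s,open(sys.argv[1]+'.pkl','wb'))
Rm=R.from_quat(s['tcp_rot']).as_matrix();print(s['time'],s['eef_pos'],'yaw',np.degrees(np.arctan2(Rm[1,1],Rm[0,1])),s['qpos'])
C=cam('wrist',s)
print('guess',proj(C,(.524,.4385,.038)))
h=cv2.cvtColor(im,cv2.COLOR_RGB2HSV);w=((h[...,1]<55)&(h[...,2]>150)).astype(np.uint8)
w[380:]=0
n,l,st,ce=cv2.connectedComponentsWithStats(w);
for i in range(1,n):
    if st[i,4]>100:
        r=cv2.minAreaRect(np.argwhere(l==i)[:,::-1].astype(np.float32));print(st[i].tolist(),ce[i].round(1),cv2.boxPoints(r).round().tolist())
E
python3 bl.py w15
```

```text
20.1167 [0.5201 0.4374 0.2039] yaw -84.32469779288093 [ 0.5503  0.3193  1.5865 -0.0003  1.2397  2.0222]
guess [319.4683 209.8481]
[208, 34, 42, 58, 1821] [228.8  62.4] [[207.0, 39.0], [241.0, 33.0], [250.0, 86.0], [216.0, 92.0]]
[289, 95, 51, 13, 479] [314.  101.1] [[289.0, 98.0], [339.0, 95.0], [340.0, 104.0], [289.0, 107.0]]
[561, 152, 79, 24, 1385] [600.7 164. ] [[561.0, 170.0], [562.0, 151.0], [640.0, 157.0], [639.0, 176.0]]
[0, 230, 135, 27, 2317] [ 67.  243.5] [[-1.0, 247.0], [0.0, 230.0], [135.0, 240.0], [134.0, 257.0]]
[304, 297, 45, 10, 324] [325.6 301.6] [[304.0, 299.0], [348.0, 297.0], [348.0, 304.0], [304.0, 307.0]]
[139, 347, 19, 12, 114] [149.7 351. ] [[139.0, 348.0], [146.0, 340.0], [160.0, 351.0], [153.0, 359.0]]
```

View pics/w15.png

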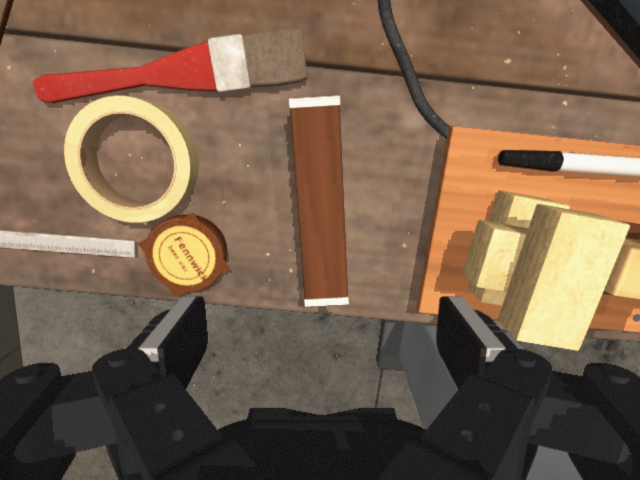

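The blank's corners are at about (289,98), (339,95), (348,304) and (304,307), with wax bands at both ends. The tin at (185,253) and the tape at (130,158) are clear of the fingers.

```bash
python3 - <<'E'
from m import *
s=pickle.load(open('w15.pkl','rb'));C=cam('wrist',s)
Q=np.array([onz(C,u,.038) for u in [(289.5,98),(339.5,95),(348.5,304),(303.5,307)]]);print(Q,Q.mean(0))
far,near=(Q[0]+Q[1])/2,(Q[2]+Q[3])/2;d=far-near;print('len',np.linalg.norm(d),'w',np.linalg.norm(Q[0]-Q[1]),np.linalg.norm(Q[2]-Q[3]),'yaw',np.degrees(np.arctan2(d[1],d[0])))
Ct=cam('top')
for a,b in [((200.4,200.5),(314.5,96.5)),((208.4,272.3),(326,305.5))]: print(tri([(Ct,np.array(a)),(C,np.array(b))]))
E
```

```text
[[0.607  0.4692 0.038 ]
 [0.6129 0.4321 0.038 ]
 [0.4434 0.4052 0.038 ]
 [0.4367 0.444  0.038 ]] [0.525  0.4376 0.038 ]
len 0.17184924402529378 w 0.03760598437894477 0.03927937109663759 yaw 8.721409561242067
(array([0.6098, 0.4502, 0.0496]), np.float64(1.0526384021696404))
(array([0.4398, 0.4256, 0.0391]), np.float64(1.3784846331766374))
```

{"method": "step_arm", "body": {
  "increments": [
    [[1,0,-30],[0,0,0.013]],
    [[1,0,-36],[0,0,0.013]],
    [[1,0,-36],[0,0,0.013]],
    [[1,0,-36],[0,0,0.013]],
    [[1,0,-34],[0,0,0]],
    [[0,0,-18],[0,0,0]],
    [[0,0,0],[0,0,0]],
    [[0,0,0],[0,0,0]]
  ]
}}

```text
time: 20.83
eef_pos: [0.5257, 0.4365, 0.0154]
tcp_rot: [0.997, 0.074, -0.001, 0.001]
contact_force: [0.0, 0.7, 0.8]
opening: 0.996
finger_force: 0.0
```

{"method": "step_arm", "body": {
  "increments": [
    [[0,0,0],[0,0,0]],
    [[0,0,0],[0,0,0]],
    [[0,0,0],[0,0,0]],
    [[0,0,0],[0,0,0]],
    [[0,0,0],[0,0,0]],
    [[0,0,0],[0,0,0]],
    [[0,0,0],[0,0,0]],
    [[0,0,0],[0,0,0]]
  ],
  "fingers": -1,
  "grip_force": 50
}}

```text
time: 21.5
eef_pos: [0.5271, 0.439, 0.0182]
tcp_rot: [0.997, 0.075, 0.001, -0.001]
contact_force: [-0.3, -0.0, 5.7]
opening: 0.435
finger_force: 53.1
```

The blank is held. Lift, swing 78°, and carry it over crib and rest.

{"method": "step_arm", "body": {
  "increments": [
    [[0,0,20],[0,0,0]],
    [[0,0,35],[0,0,0]],
    [[0,0,40],[0,0,0]],
    [[0,0,40],[0,0,0]],
    [[0,0,35],[0,0,0]],
    [[0,0,20],[0,0,0.1139]],
    [[0,-5,0],[0,0,0.1139]],
    [[0,-10,0],[0,0,0.1139]]
  ]
}}

```text
time: 22.17
eef_pos: [0.5263, 0.4241, 0.2084]
tcp_rot: [0.969, 0.247, 0.002, -0.001]
contact_force: [1.0, -0.1, -1.8]
opening: 0.432
finger_force: 52.1
```

{"method": "step_arm", "body": {
  "increments": [
    [[-2,-20,0],[0,0,0.1139]],
    [[-2,-20,0],[0,0,0.1139]],
    [[-2,-20,0],[0,0,0.1139]],
    [[-2,-20,0],[0,0,0.1139]],
    [[-2,-20,0],[0,0,0.1139]],
    [[-2,-20,0],[0,0,0.1139]],
    [[-2,-20,0],[0,0,0.1139]],
    [[-2,-20,0],[0,0,0.1139]]
  ]
}}

```text
time: 22.83
eef_pos: [0.5089, 0.2619, 0.2049]
tcp_rot: [0.762, 0.648, -0.001, -0.0]
contact_force: [0.2, -0.2, -1.3]
opening: 0.434
finger_force: 52.1
```

{"method": "step_arm", "body": {
  "increments": [
    [[-2,-20,0],[0,0,0.1139]],
    [[-2,-20,0],[0,0,0]],
    [[0,-5,0],[0,0,0]],
    [[0,0,0],[0,0,0]],
    [[0,0,0],[0,0,0]]
  ]
}}

```text
time: 23.25
eef_pos: [0.5057, 0.2182, 0.2056]
tcp_rot: [0.726, 0.688, -0.0, -0.0]
contact_force: [-0.4, 0.1, -2.4]
opening: 0.431
finger_force: 52.2
```

```bash
python3 - <<'E'
from m import *
s=readout.get_state();im=cams.read_camera('wrist');cv2.imwrite('pics/w16.png',im[:,:,::-1]);pickle.dump(s,open('w16.pkl','wb'))
Rm=R.from_quat(s['tcp_rot']).as_matrix();print(s['time'],s['eef_pos'],Rm,'yaw',np.degrees(np.arctan2(Rm[1,1],Rm[0,1])),s['opening'])
C=cam('wrist',s);e=s['eef_pos']
h=cv2.cvtColor(im,cv2.COLOR_RGB2HSV);w=((h[...,1]<55)&(h[...,2]>150)).astype(np.uint8)
n,l,st,ce=cv2.connectedComponentsWithStats(w)
for i in range(1,n):
    if st[i,4]>150: print(st[i].tolist(),ce[i].round(1))
print('pred far top end',[proj(C,e+Rm@np.array([.083,k*.019,-.020])).round(1) for k in(1,-1)])
for a,q in quads(im[:,:,::-1].copy(),800)[1]: print(a,q.tolist())
E
```

```text
23.25 [0.5057 0.2182 0.2056] [[ 0.054   0.9985 -0.0006]
 [ 0.9985 -0.054   0.0002]
 [ 0.0001 -0.0006 -1.    ]] yaw -3.096853589789856 0.4308979690590334
[256, 72, 130, 25, 2952] [320.3  84. ]
[380, 119, 16, 69, 784] [387.2 153.9]
[405, 164, 19, 108, 1833] [414.3 216. ]
[517, 221, 123, 196, 9729] [593.2 332.3]
[608, 290, 32, 41, 418] [625.1 312. ]
[618, 309, 22, 29, 243] [630.6 323.7]
[0, 335, 25, 97, 1255] [  7.9 393.3]
[506, 399, 18, 19, 169] [513.2 408.9]
pred far top end [array([385.8,  72.4]), array([256.1,  72.4])]
1249.5 [[258, 108], [262, 184], [244, 184], [241, 108]]
```

The blank is level in the grip: far wax edge at row 72 and columns 256–386, as predicted. Its centre is at (0.506, 0.216). Lowering.

{"method": "step_arm", "body": {
  "increments": [
    [[0,0,-15],[0,0,0]],
    [[0,0,-20],[0,0,0]],
    [[0,0,-18],[0,0,0]],
    [[0,0,-10],[0,0,0]],
    [[0,0,-4],[0,0,0]],
    [[0,0,0],[0,0,0]],
    [[0,0,0],[0,0,0]]
  ]
}}

```text
time: 23.88
eef_pos: [0.5063, 0.2186, 0.1396]
tcp_rot: [0.725, 0.688, 0.0, 0.0]
contact_force: [-0.6, 1.0, -1.6]
opening: 0.432
finger_force: 52.2
```

{"method": "step_arm", "body": {
  "increments": [
    [[0,0,-1],[0,0,0]],
    [[0,0,0],[0,0,0]]
  ]
}}

```text
time: 24.05
eef_pos: [0.5066, 0.2183, 0.1391]
tcp_rot: [0.726, 0.688, 0.001, 0.001]
contact_force: [0.6, -0.8, -1.6]
opening: 0.431
finger_force: 52.2
```

{"method": "step_arm", "body": {
  "increments": [
    [[0,0,-1],[0,0,0]],
    [[0,0,0],[0,0,0]]
  ]
}}

```text
time: 24.22
eef_pos: [0.5061, 0.2181, 0.1374]
tcp_rot: [0.726, 0.688, 0.0, 0.0]
contact_force: [0.2, 0.7, -2.1]
opening: 0.433
finger_force: 52.2
```

{"method": "step_arm", "body": {
  "increments": [
    [[0,0,-0.7],[0,0,0]],
    [[0,0,0],[0,0,0]]
  ]
}}

```text
time: 24.38
eef_pos: [0.5058, 0.218, 0.1363]
tcp_rot: [0.726, 0.688, -0.0, 0.0]
contact_force: [0.1, -0.2, -1.4]
opening: 0.429
finger_force: 52.2
```

{"method": "step_arm", "body": {
  "increments": [
    [[0,0,-0.7],[0,0,0]],
    [[0,0,0],[0,0,0]]
  ]
}}

```text
time: 24.55
eef_pos: [0.5058, 0.218, 0.1354]
tcp_rot: [0.726, 0.688, -0.0, 0.0]
contact_force: [-1.3, 0.4, -1.2]
opening: 0.433
finger_force: 52.2
```

{"method": "step_arm", "body": {
  "increments": [
    [[0,0,-0.6],[0,0,0]],
    [[0,0,0],[0,0,0]]
  ]
}}

```text
time: 24.72
eef_pos: [0.5058, 0.218, 0.1348]
tcp_rot: [0.726, 0.688, -0.0, 0.0]
contact_force: [-0.4, -0.3, -2.3]
opening: 0.434
finger_force: 52.2
```

{"method": "step_arm", "body": {
  "increments": [
    [[0,0,-0.5],[0,0,0]],
    [[0,0,0],[0,0,0]]
  ]
}}

```text
time: 24.88
eef_pos: [0.5059, 0.218, 0.1344]
tcp_rot: [0.726, 0.688, -0.0, 0.0]
contact_force: [-0.5, -0.2, -1.4]
opening: 0.43
finger_force: 52.3
```

{"method": "step_arm", "body": {
  "increments": [
    [[0,0,-0.4],[0,0,0]],
    [[0,0,0],[0,0,0]]
  ]
}}

```text
time: 25.05
eef_pos: [0.5059, 0.218, 0.1343]
tcp_rot: [0.726, 0.688, -0.0, 0.0]
contact_force: [-0.9, -0.7, 0.0]
opening: 0.434
finger_force: 52.4
```

{"method": "step_arm", "body": {
  "increments": [
    [[0,0,-0.3],[0,0,0]],
    [[0,0,0],[0,0,0]]
  ]
}}

```text
time: 25.22
eef_pos: [0.5059, 0.218, 0.1343]
tcp_rot: [0.726, 0.688, -0.0, 0.0]
contact_force: [-1.5, -1.5, 1.8]
opening: 0.433
finger_force: 52.7
```

It's in contact at the predicted height. Release and rise.

{"method": "step_arm", "body": {
  "increments": [
    [[0,0,0],[0,0,0]],
    [[0,0,0],[0,0,0]],
    [[0,0,0],[0,0,0]],
    [[0,0,0],[0,0,0]],
    [[0,0,0],[0,0,0]],
    [[0,0,0],[0,0,0]]
  ],
  "fingers": 0.5
}}

```text
time: 25.72
eef_pos: [0.5059, 0.218, 0.1337]
tcp_rot: [0.726, 0.688, -0.0, 0.0]
contact_force: [0.3, 0.3, 0.3]
opening: 0.749
finger_force: 0.0
```

{"method": "step_arm", "body": {
  "increments": [
    [[0,0,5],[0,0,0]],
    [[0,0,10],[0,0,0]],
    [[0,0,25],[0,0,0]],
    [[0,0,35],[0,0,0]],
    [[0,0,35],[0,0,0]],
    [[0,0,20],[0,0,0]],
    [[0,0,0],[0,0,0]],
    [[0,0,0],[0,0,0]]
  ]
}}

```text
time: 26.38
eef_pos: [0.5068, 0.2183, 0.2667]
tcp_rot: [0.726, 0.688, 0.002, 0.001]
contact_force: [0.9, -0.0, -0.2]
opening: 0.748
finger_force: 0.0
```

```bash
python3 - <<'E'
from m import *
s=readout.get_state();im=cams.read_camera('wrist');cv2.imwrite('pics/w17.png',im[:,:,::-1])
C=cam('wrist',s);print(s['time'],s['eef_pos'])
h=cv2.cvtColor(im,cv2.COLOR_RGB2HSV);w=((h[...,1]<55)&(h[...,2]>150)).astype(np.uint8)
n,l,st,ce=cv2.connectedComponentsWithStats(w)
for i in range(1,n):
    if st[i,4]>150 and 200<ce[i][0]<430: print(st[i].tolist(),ce[i].round(1),onz(C,ce[i],.1544))
for y in(.131,.301): print('pred',y,[proj(C,(.506+k*.019-np.sin(np.radians(-3))*(y-.216),y,.1544)).round(1) for k in(-1,1)])
for a,q in quads(im[:,:,::-1].copy(),300)[1]: print(a,q.tolist(),[onz(C,u,.116)[:2].round(4).tolist() for u in q])
E
```

```text
26.3833 [0.5068 0.2183 0.2667]
[288, 103, 62, 12, 647] [318.8 108.2] [0.5101 0.298  0.1544]
[389, 159, 17, 91, 1284] [397.4 203. ] [0.5591 0.2351 0.1544]
[295, 339, 52, 8, 410] [320.7 342.6] [0.5024 0.1335 0.1544]
pred 0.131 [array([294.2, 346.9]), array([345.4, 344.4])]
pred 0.301 [array([288.8, 104.7]), array([349.6, 101.3])]
488.5 [[275, 270], [275, 312], [262, 312], [261, 270]] [[0.468, 0.1782], [0.4649, 0.1412], [0.4541, 0.1418], [0.4568, 0.1788]]
1449.0 [[383, 269], [381, 312], [347, 312], [347, 269]] [[0.5549, 0.1743], [0.5528, 0.1363], [0.5246, 0.1379], [0.5259, 0.1759]]
734.5 [[379, 115], [377, 150], [349, 138], [349, 115]] [[0.5533, 0.2929], [0.5515, 0.2682], [0.5311, 0.278], [0.5316, 0.2941]]
1334.5 [[288, 114], [290, 173], [255, 173], [265, 113]] [[0.4876, 0.2971], [0.4859, 0.2548], [0.4596, 0.2562], [0.4711, 0.2987]]
700.5 [[337, 86], [345, 102], [291, 102], [291, 84]] [[0.5238, 0.3142], [0.5291, 0.3031], [0.4904, 0.3052], [0.4913, 0.3172]]
```

The blank lies as predicted and the crib is unmoved, so I'm handing in.

```bash
python3 -c "
from plant import sign_off
print(sign_off())"
```

```text
the job is handed in; nothing more can be done
None
```

The crib is finished with both rack wedges, the second reversed on the first, and the blank lies level across crib and rest. I let go, raised the gripper clear and handed in at about 26 s; the verdict was not shown.

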